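# Load the vacuum drying plate with centrifuge cushions

## Task

Dry the washed rubber centrifuge cushions under vacuum: first pull the vent knob straight out to its detent, while the steel plate is still empty, then layer every rubber disc that is there into one stack in the middle of the plate, the wide ones at the bottom and the narrow ones on top. With the knob still out, set the amber dome over the stack, centred and flat on the plate, and last push the vent knob fully home; leave the small bottles, the dish and the spoon where they are.

Things in the scene. Friction and masses are not known exactly. Their poses are not given: they have to be found in the camera images.
- platen_top (a point): centre of the flat top of the drying plate: a fixed round steel plate 160 mm across, its top 12 mm above the bench; a dark ring (100 to 136 mm across) marks where the dome's rim goes. z up. Plate, valve box and dome stand in a row across the bench, in any order
- vent_knob (a joint): how far the vent knob is pulled out, m: 0 = fully home (pushed in), 0.030 = the out detent (stop at 0.031). It holds itself at either end and snaps over half-way (at 0.015); this takes about 7 N. No turning
- vent_knob_head (a point): centre of the head of the vent knob, a black cylinder 36 mm across and 22 mm long, its axis level, 75 mm above the bench. It moves with the knob. It sits on a thin stem on the robot's side of the fixed valve box (70 deep, 100 wide, 115 mm tall). The point's -x axis is the direction in which the knob pulls out (roughly towards the robot), +x pushes home, z up. When home the centre of the head is 41 mm from the box's face, so 30 mm is free behind the head
- dome_knob (a point): grip point of the amber dome, on the axis of its black knob (upright cylinder 28 mm across, from 88 mm to 124 mm above the rim); this point is 110 mm above the rim. The dome: clear amber cover open below, 126 mm across at the rim, walls 4 mm, inside height 83 mm, about 220 g. z along its axis, up
- dome_rim (a point): centre of the dome's rim circle, its lowest plane; z up
- wide_a_mid (a point): wide cushion: flat black rubber disc, 64 mm across, 14 mm thick, about 50 g; this point is its centre, half-way up; z is its axis. Both faces are alike
- wide_b_mid (a point): wide cushion: flat black rubber disc, 64 mm across, 14 mm thick, about 50 g; this point is its centre, half-way up; z is its axis. Both faces are alike
- narrow_a_mid (a point): narrow cushion: flat black rubber disc, 50 mm across, 14 mm thick, about 35 g; this point is its centre, half-way up; z is its axis. Both faces are alike. May be absent
- narrow_b_mid (a point): narrow cushion: flat black rubber disc, 50 mm across, 14 mm thick, about 35 g; this point is its centre, half-way up; z is its axis. Both faces are alike. May be absent
- narrow_c_mid (a point): narrow cushion: flat black rubber disc, 50 mm across, 14 mm thick, about 35 g; this point is its centre, half-way up; z is its axis. Both faces are alike. May be absent
- jar: small amber screw jar, 44 mm across, 75 mm tall; bystander
- vial: small white plastic bottle, 40 mm across, 70 mm tall; bystander
- dish: closed clear culture dish, 90 mm across, 16 mm tall; bystander
- spoon: steel scooping spoon lying on the bench, 170 mm long; bystander

How it is judged (in metres and radians):
On the way, in this order (a step that is already met when the one before it is completed fails the run):
1. the vent knob is pulled out to its detent while nothing is on the plate (value of joint vent_knob above 0.025 m and horizontal distance between each of wide_a_mid, wide_b_mid, narrow_a_mid, narrow_b_mid, narrow_c_mid and platen_top above 0.09 m and horizontal distance between dome_rim and platen_top above 0.11 m), for 0.2 s.
2. all the discs that are there are stacked in the middle of the plate, wide ones below narrow ones, the knob still out (value of joint vent_knob above 0.025 m and horizontal distance between each of wide_a_mid, wide_b_mid, narrow_a_mid, narrow_b_mid, narrow_c_mid and platen_top below 0.009 m and angle between the z axis of each of wide_a_mid, wide_b_mid, narrow_a_mid, narrow_b_mid, narrow_c_mid and the z axis of platen_top, either way round below 0.08 rad and z of each of wide_a_mid, wide_b_mid, narrow_a_mid, narrow_b_mid, narrow_c_mid in the frame of platen_top below 0.072 m and z of each of wide_a_mid, wide_b_mid in the frame of platen_top below 0.027 m and z of each of narrow_a_mid, narrow_b_mid, narrow_c_mid in the frame of platen_top above 0.03 m), for 0.2 s.
3. the dome stands flat and centred on the plate over the stack, the knob still out (all of step 2 and horizontal distance between dome_rim and platen_top below 0.012 m and z of dome_rim in the frame of platen_top below 0.004 m and angle between dome_rim's own z axis and vertical below 0.06 rad), for 0.2 s.
At the end, for the whole second after the job is handed in: The vent knob is home (within 4 mm); every disc present lies flat in one stack, each centre within 9 mm of the plate's axis, wide ones below narrow ones; the dome stands flat over them, its rim down on the plate and within 12 mm of its centre (value of joint vent_knob below 0.004 m and horizontal distance between each of wide_a_mid, wide_b_mid, narrow_a_mid, narrow_b_mid, narrow_c_mid and platen_top below 0.009 m and angle between the z axis of each of wide_a_mid, wide_b_mid, narrow_a_mid, narrow_b_mid, narrow_c_mid and the z axis of platen_top, either way round below 0.08 rad and z of each of wide_a_mid, wide_b_mid, narrow_a_mid, narrow_b_mid, narrow_c_mid in the frame of platen_top below 0.072 m and z of each of wide_a_mid, wide_b_mid in the frame of platen_top below 0.027 m and z of each of narrow_a_mid, narrow_b_mid, narrow_c_mid in the frame of platen_top above 0.03 m and horizontal distance between dome_rim and platen_top below 0.012 m and z of dome_rim in the frame of platen_top below 0.004 m and angle between dome_rim's own z axis and vertical below 0.06 rad and linear speed of dome below 0.02 m/s); the robot touches nothing.
It fails at once if the jar is shifted more than 60 mm or tipped over (distance of jar from where it was at the start of the episode above 0.06 m or angle between jar's own z axis and vertical above 0.7 rad).
It fails at once if the vial is shifted more than 60 mm or tipped over (distance of vial from where it was at the start of the episode above 0.06 m or angle between vial's own z axis and vertical above 0.7 rad).
It fails at once if the dish is shifted more than 60 mm or tipped over (distance of dish from where it was at the start of the episode above 0.06 m or angle between dish's own z axis and vertical above 0.7 rad).
It fails at once if the spoon is shifted more than 60 mm (distance of spoon from where it was at the start of the episode above 0.06 m).
Of narrow_a, narrow_b, narrow_c only 1 to 3 are there at a start; the rules pass over those that are not, and their reading is None.
At some moment in a run one of wide_a, wide_b, narrow_a, narrow_b, narrow_c, dome may be knocked a few centimetres aside while the robot is not near it.
Once in a run the grip may slacken for a moment while it holds something.
It also fails if it takes over 210 s, if anything falls off the work surface, if the arm or the gripper's body presses on something with over 40 N, if the wrist force passes 120 N, or if a joint passes its speed limit or range.

## Robot

A 7-joint arm with a two-finger parallel gripper is mounted at the origin on the work surface. World frame = base frame: x ahead of the robot, y to its left, z up, the work surface at z = 0. Lengths are in mm, angles in rad, forces in N, time in s.
With the tool pointing down it reaches from about 425 to 875 mm from the base axis. Payload 8.4 kg.
Tool frame: the origin (TCP) lies on the centre line of the jaws, within the pads' length; the fingertips stand 25 mm ahead of it and the grasp point (between the pads) lies 6 mm ahead of it; z points along the fingers, y is the direction in which the jaws open and shut (so a half turn about z gives the same grasp; the last joint's range is limited). The gripper opens to 87 mm and grips with 3 to 60 N. Pads are 19 mm wide; open, the fingers measure 117 mm over their backs; the gripper's body (75 mm by 190 mm) begins 51 mm behind the grasp point.
Start: joints at [1.184, 0.333, 0.04, 1.465, -0.013, 1.343, -0.059], TCP at [184.476, -623.244, 247.546] pointing down, gripper open.
Joint ranges: [-2.58, 2.58], [-0.38, 2.09], [-1.3, 1.39], [0.25, 2.4], [-1.5, 4.64], [0.08, 2.09], [-2.65, 2.65]. Speed limits (rad/s): [2.22, 2.22, 2.79, 2.79, 3.14, 3.14, 3.14].

## Interface

Orientations are given as a unit quaternion [x, y, z, w].
In Python, from plant import r gives the robot as it stands. The module is installed in compiled form; this text tells all that it offers.
- The arm moves only by the shell command python3 -m pendant 'ROWS'. ROWS is JSON, a list that holds one entry, the list of rows, each a list of 7 numbers: the shift along the tool's x, y, z in cm, then the turn, a rotation vector about the tool's x, y, z in degrees, then the closure, from 0 (fully open) to 1 (shut). In form: [[[x, y, z, wx, wy, wz, claw], ...]]. A call has 1 to 5 rows; each row shifts and turns the pose as measured when the row begins, along the tool's axes as they then stand; what a row does not reach is not made up. A row lasts 1/10 s, in which the tool goes at most 50 mm and 8.59 degrees, less where a joint would pass 70% of its speed; a pose out of reach is approached as far as the arm can. A call with a gripper value outside its range is refused whole. The fingers move at their own pace and stop on an object; the grip force is fixed at half the most. Time passes only in rows, so rows that do not move let the fingers close. It gives the time, the measured TCP pose, the force and the opening at its end, in the units of the state.
- r.state(): the state, without advancing time (a new reading comes with each control period).
- r.get_image(name): name is "scene" or "top" or "wrist"; returns (picture, depth): 480x640x3 uint8, red, green, blue; 480x640 float32, mm along the optical axis (not along the pixel's ray), 0 where there is no reading.
- r.get_calibration(name): a dict with "mtx" (3x3 intrinsics, pixels), "cam_to_world" (4x4, takes a point from camera to world coordinates). Camera axes: x right, y up, looking along -z (the intrinsics and any distortion apply to the point x, -y, -z); pixel columns grow to the right and rows downward; lengths in mm; the calibration is good to about 2 mm. A picture is of the moment at which its call begins: read the wrist's pose just before it. get_calibration takes no time and is no camera call; for the wrist camera it gives the pose at the moment of the call.
- r.job_done(): hands the job in, once; it reports no verdict.
Trained networks look in the newest picture that a camera, given by its name, has taken for a name from the list of things; names that differ only in an ending like _2 or _b are one class to them, and where a whole thing is asked for, a point or a joint stands for the part that bears it (a point fixed in the world has none). Each returns a list of dicts, best first, with "p" (0 to 1); they miss things now and then, are a little off and sometimes report something else, mostly with a low value. They report only what shows in the picture. A call takes as long as a camera call.
- r.find_in(camera, thing): "rect" ([centre column, centre row, width, height] in pixels, round what is visible of it).
- r.trace(camera, thing): "pixels" (480x640 bool, what is visible of it) and "rect" ([centre column, centre row, width, height] in pixels, round what is visible of it).
- r.spot_point(camera, thing): "position" ([row, column] in pixels: a listed point, or the origin of a listed thing).
The state is a dict: "time_s": time; "q": joint angles; "joint_velocities": joint speeds; "joint_torque": joint torques, N m; "tool_pos": TCP position; "tcp_rot": TCP orientation; "ft_force": force on the tool from outside, world axes, zero at the start; "ft_torque": the same for the moment, N m; "opening": opening from 0.0 (shut) to 1.0 (fully open).
Only numpy, scipy, OpenCV 4.12 (cv2) and the standard library are available. Lean on these libraries where they do the work, as an engineer would, in place of code of your own. Each camera call takes 0.05 s, during which the arm holds its last target.

## Working session

There is one attempt and no reset: what is moved stays moved. The work goes in short steps, Python scripts to look and compute and a shell command to move; the robot and the scene stay as the last step left them, time stands still between calls to the robot, and variables do not carry over. Pictures are saved under pics/ and viewed, and the job is handed in when it is done.

```bash
mkdir -p pics; ls
cat > h.py <<'E'
import numpy as np, cv2
from plant import r
from scipy.spatial.transform import Rotation as R
def shot(cam,name=None):
    im,d=r.get_image(cam); c=r.get_calibration(cam)
    if name: cv2.imwrite('pics/'+name+'.png',im[:,:,::-1])
    return im,d,c
def px2w(c,u,v,depth):
    K=np.array(c['mtx']);T=np.array(c['cam_to_world'])
    u=np.asarray(u,float);v=np.asarray(v,float)
    x=(u-K[0,2])/K[0,0]*depth; y=(v-K[1,2])/K[1,1]*depth
    p=np.stack([x,-y,-np.asarray(depth)+0*x,np.ones_like(x)],-1)
    return (p@T.T)[...,:3]
def px2plane(c,u,v,z):
    a=px2w(c,u,v,np.ones_like(np.asarray(u,float))*100);o=np.array(c['cam_to_world'])[:3,3]
    t=(z-o[2])/(a[...,2]-o[2])
    return o+(a-o)*t[...,None]
def st():
    s=r.state();print('t',round(s['time_s'],2),'p',np.round(s['tool_pos'],1),'q',np.round(s['q'],3),'f',np.round(s['ft_force'],1),'op',round(s['opening'],3))
    print(np.round(R.from_quat(s['tcp_rot']).as_matrix(),3).tolist());return s
E
python3 - <<'E'
from h import *
st()
for n in ['scene','top']:
    im,d,c=shot(n,n+'0'); print(n,np.round(c['mtx'],1).tolist(),np.round(c['cam_to_world'],3).tolist(), c.keys(), (d>0).mean())
E
```

```text
pics
t 0.0 p [ 184.4 -622.9  246.7] q [ 1.184  0.334  0.04   1.466 -0.013  1.343 -0.058] f [-0.4 -0.3 -1.1] op 1.002
[[0.959, 0.284, -0.001], [0.284, -0.959, 0.002], [-0.0, -0.002, -1.0]]
scene [[597.5, 0.0, 330.9], [0.0, 597.5, 243.9], [0.0, 0.0, 1.0]] [[-0.209, -0.757, 0.62, 1164.67], [0.978, -0.166, 0.127, 150.408], [0.007, 0.632, 0.775, 940.649], [0.0, 0.0, 0.0, 1.0]] dict_keys(['mtx', 'cam_to_world']) 0.9959700520833333
top [[604.0, 0.0, 317.3], [0.0, 604.0, 245.8], [0.0, 0.0, 1.0]] [[0.009, 0.996, -0.093, 349.001], [-1.0, 0.01, 0.003, -1.229], [0.004, 0.093, 0.996, 1488.614], [0.0, 0.0, 0.0, 1.0]] dict_keys(['mtx', 'cam_to_world']) 0.9961458333333333
```

View pics/scene0.png

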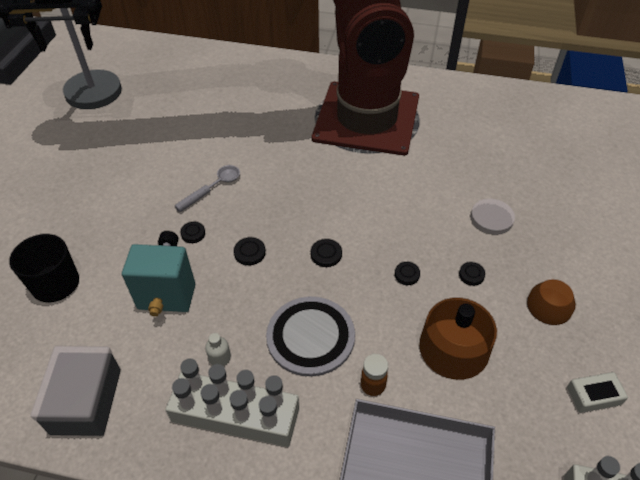

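View pics/top0.png

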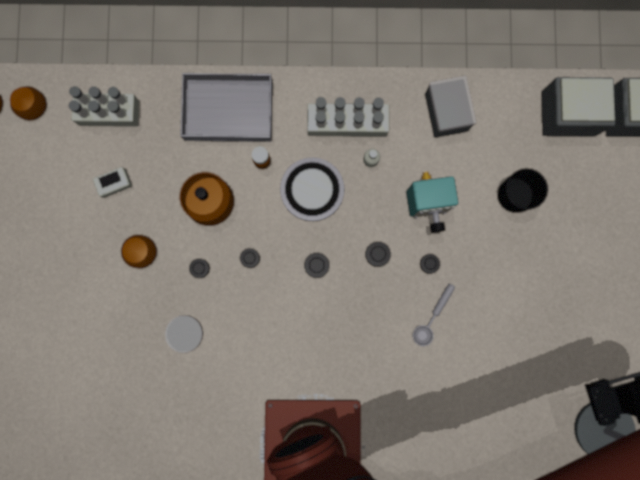

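Top view: dome at (207,197), plate (312,188), valve box (433,195) with knob at (437,227); five discs in a row: narrow (199,268), (250,258), (430,263), wide (317,265), (378,253).

```bash
cat >> h.py <<'E'
def discs(cam='top',zmax=14,verbose=True):
    im,d,c=shot(cam)
    out=[]
    for cl in ['wide_a_mid','narrow_a_mid']:
        for t in r.trace(cam,cl):
            v,u=np.nonzero(t['pixels'])
            if len(u)<20: continue
            P=px2w(c,u,v,d[v,u]); zt=np.median(P[:,2])
            # project mask on its top plane
            cu,cv_=t['rect'][:2]
            pts=px2plane(c,u,v,zt); (e,sz,_)=cv2.fitEllipse(cv2.findContours(t['pixels'].astype(np.uint8),0,1)[0][0]) if len(u)>60 else ((0,0),(0,0),0)
            out.append((cl,t['p'],pts.mean(0)))
            if verbose: print(cl,round(t['p'],2),'rect',np.round(t['rect']),'mean',np.round(pts.mean(0),1),'ext',np.round(np.ptp(pts,axis=0)[:2]),'n',len(u))
    return im,d,c,out
E
python3 - <<'E'
from h import *
for cam in ['top','scene']:
    print(cam); im,d,c,o=discs(cam)
    for th in ['vent_knob_head','dome_knob','jar','vial','dish','spoon','platen_top','dome_rim']:
        for k in r.spot_point(cam,th)[:2]:
            v,u=np.round(k['position']).astype(int)
            dd=d[v,u]; print(th,round(k['p'],2),np.round(k['position'],1),np.round(px2w(c,u,v,dd),1))
E
```

```text
top
wide_a_mid 0.65 rect [376. 255.  24.  28.] mean [ 468.9 -153.2   13.9] ext [62. 61.] n 524
narrow_a_mid 0.73 rect [429. 266.  17.  28.] mean [ 447.2 -281.5   13.1] ext [49. 49.] n 322
vent_knob_head 0.64 [226.9 436.9] [ 526.9 -285.4   85.6]
jar 0.89 [162.5 261.2] [681.2 130.8  69.8]
vial 0.77 [160.5 367.3] [ 694.3 -124.5   46.3]
dish 0.93 [334.9 183.2] [267.2 316.   17.7]
dish 0.21 [193.3 200.8] [595.1 261.7 123.5]
spoon 0.65 [316.1 433.4] [ 318.1 -289.5    7.4]
platen_top 0.96 [187.1 314.5] [633.9   3.8   7.6]
scene
wide_a_mid 0.75 rect [248. 250.  30.  26.] mean [ 474.1 -157.1   13.9] ext [70. 68.] n 737
narrow_a_mid 0.68 rect [192. 233.  24.  25.] mean [ 452.1 -283.8   13.3] ext [60. 54.] n 471
narrow_a_mid 0.33 rect [326. 253.  36.  25.] mean [446.8  -8.8  13.6] ext [73. 64.] n 768
vent_knob_head 0.48 [240.1 165.8] [ 538.4 -289.    87.4]
dome_knob 0.65 [310.9 463.4] [602.5 255.  123.9]
jar 0.55 [383.3 373.6] [719.6 133.4  46.6]
vial 0.9 [359.9 222. ] [ 720.6 -128.2   22.3]
vial 0.74 [254.8 323.9] [456.4  -8.1  17.3]
dish 0.66 [219.2 489.9] [286.7 307.7  13.7]
spoon 0.79 [190.7 206.2] [ 335.7 -295.6   12.4]
spoon 0.24 [382.6 376.3] [718.4 136.5  45.5]
platen_top 0.85 [333.  309.1] [633.1   3.6  15.1]
```

Run:
```python
from h import *
im,d,c=shot('top')
V,U=np.mgrid[:480,:640]
P=px2w(c,U,V,d)
hsv=cv2.cvtColor(im,cv2.COLOR_RGB2HSV)
reg=(P[...,0]>350)&(P[...,0]<800)&(abs(P[...,1])<420)
print('bench z',np.median(P[...,2][reg]))
# discs
m=reg&(P[...,2]>8)&(P[...,2]<20)&(hsv[...,2]<110)&(P[...,0]<520)
n,l,s,cc=cv2.connectedComponentsWithStats(m.astype(np.uint8))
for i in range(1,n):
    if s[i,4]>100:
        p=P[l==i]; print('disc',np.round(cc[i]),s[i,4],np.round(p.mean(0),1),np.round(np.ptp(p,axis=0)[:2]),np.round((p.max(0)+p.min(0))/2,1))
# box top
m=reg&(P[...,2]>108)&(P[...,2]<122)&(P[...,1]<-200)&(P[...,1]>-400)&(P[...,0]>540)
p=P[m]; rc=cv2.minAreaRect(p[:,:2].astype(np.float32)); print('box top',rc,p.mean(0))
# knob
m=reg&(P[...,2]>60)&(P[...,2]<100)&(P[...,1]<-200)&(P[...,1]>-400)&(P[...,0]<570)
p=P[m]; print('knob',len(p),np.round([p.min(0),p.max(0)],1)); rc=cv2.minAreaRect(p[:,:2].astype(np.float32));print(rc)
# dome knob
m=reg&(P[...,2]>118)&(P[...,1]>150)
p=P[m]; print('dknob',len(p),np.round(p.mean(0),1),np.round([p.min(0),p.max(0)],1))
m=reg&(P[...,2]>60)&(P[...,2]<95)&(P[...,1]>150)
p=P[m]; print('dome',len(p),np.round(p.mean(0),1),np.round([p.min(0),p.max(0)],1))
# plate
m=reg&(P[...,2]>6)&(P[...,2]<20)&(P[...,0]>530)&(abs(P[...,1])<110)
p=P[m]; print('plate',len(p),np.round(p.mean(0),1),np.round([p.min(0),p.max(0)],1), np.median(p[:,2]))
mm=m&(hsv[...,2]<60);p=P[mm];print('ring',len(p),np.round(p.mean(0),1),np.round([p.min(0),p.max(0)],1))
big=cv2.resize(im[120:300,150:490],None,fx=2.3,fy=2.3,interpolation=cv2.INTER_CUBIC);cv2.imwrite('pics/crop0.png',big[:,:,::-1])
```

```text
bench z 1.2802990088466686
disc [378. 254.] 474 [ 468.8 -154.1   13.8] [60. 62.] [ 468.1 -153.7   14. ]
disc [249. 258.] 302 [455.7 160.   14.3] [47. 47.] [456.3 159.8  14. ]
disc [316. 265.] 483 [439.9  -4.1  14.3] [59. 61.] [439.6  -4.2  14.2]
disc [430. 263.] 295 [ 446.6 -281.2   13.6] [47. 47.] [ 446.  -280.8   14.1]
disc [199. 268.] 299 [429.7 283.1  14.1] [45. 49.] [429.5 282.9  13.9]
box top ((602.1416625976562, -276.9224548339844), (72.536865234375, 101.59465026855469), 9.435860633850098) [ 602.90017394 -276.32986945  114.22650153]
knob 299 [[ 515.7 -305.6   60.1]
 [ 570.  -230.3   99.7]]
((542.7988891601562, -267.978271484375), (54.191715240478516, 75.13743591308594), 0.1637384295463562)
dknob 111 [596.9 263.  124.2] [[584.1 249.8 118.1]
 [609.2 275.9 132. ]]
dome 1881 [594.3 259.3  84. ] [[536.7 150.1  60.1]
 [709.6 324.3  94.9]]
plate 3313 [634.8   7.6  12.1] [[ 531.2 -109.8    6. ]
 [ 798.9  108.4   19.9]] 12.180736679955771
ring 693 [628.6   9.3  12.4] [[565.  -55.9   6.1]
 [694.1  73.3  19.9]]
```

View pics/crop0.png

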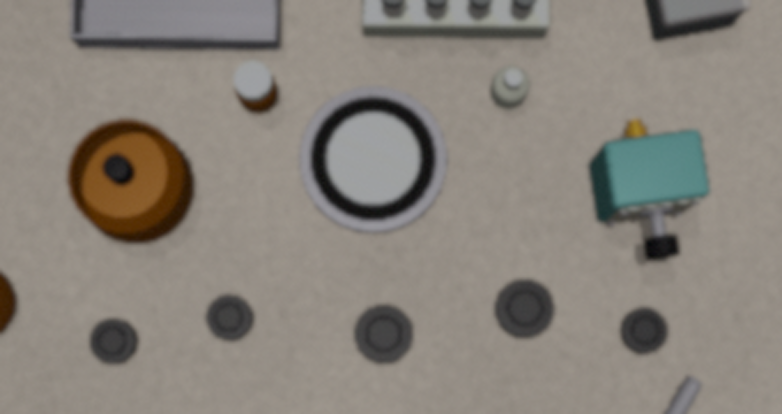

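```bash
cat >> h.py <<'E'
def plan(x,y,z,yaw=None,quiet=False):
    """tool-axes shift (cm) to reach TCP xyz (mm); turn (deg rotvec) to tool-down with tool x at yaw deg"""
    s=r.state();M=R.from_quat(s['tcp_rot']);p=np.array(s['tool_pos'])
    sh=M.inv().apply(np.array([x,y,z])-p)/10
    cur=np.degrees(np.arctan2(M.as_matrix()[1,0],M.as_matrix()[0,0]))
    if yaw is None: yaw=cur
    T=R.from_euler('z',yaw,degrees=True)*R.from_euler('x',180,degrees=True)
    w=(M.inv()*T).as_rotvec(degrees=True)
    print('t',round(s['time_s'],2),'p',np.round(p,1),'yaw',round(cur,1),'f',np.round(s['ft_force'],1),'op',round(s['opening'],3),'| shift cm',np.round(sh,2),'len',round(np.linalg.norm(sh),2),'turn',np.round(w,1))
E
python3 -c "
from h import *
plan(505,-293,247,9.4)"
```

```text
t 1.25 p [ 184.5 -623.2  247.5] yaw 16.5 f [-0.4 -0.6  0.2] op 1.0 | shift cm [ 40.11 -22.57   0.05] len 46.02 turn [-0.   0.   7.1]
```

```bash
python3 -m pendant '[[[4,-2.25,0,0,0,0,0],[4,-2.25,0,0,0,0,0],[4,-2.25,0,0,0,0,0],[4,-2.25,0,0,0,0,0],[4,-2.25,0,0,0,0,0]]]'; python3 -c "
from h import *
plan(505,-293,247,9.4)"
```

```text
time_s: 1.75
tool_pos: [342.2, -459.5, 246.4]
tcp_rot: [0.991, 0.136, -0.002, 0.001]
ft_force: [-0.4, 0.1, 0.4]
opening: 0.998
t 1.75 p [ 342.2 -459.5  246.4] yaw 15.7 f [-0.4  0.1  0.4] op 0.998 | shift cm [ 20.17 -11.64  -0.16] len 23.29 turn [0.1 0.2 6.3]
```

```bash
python3 -m pendant '[[[4.2,-2.4,0,0,0,0,0],[4.2,-2.4,0,0,0,0,0],[4.2,-2.4,0,0,0,0,0],[4,-2.4,0,0,0,0,0],[3,-1.8,0,0,0,6,0]]]'
python3 - <<'E'
from h import *
plan(505,-293,247,9.4)
im,d,c=shot('wrist','w0'); print(np.round(c['cam_to_world'],3).tolist(),np.round(c['mtx'],1).tolist())
for k in r.spot_point('wrist','vent_knob_head')[:3]:
    v,u=np.round(k['position']).astype(int); print(k,np.round(px2w(c,u,v,d[v,u]),1))
plan(505,-293,247,9.4)
E
```

```text
time_s: 2.25
tool_pos: [506.5, -288.1, 246.9]
tcp_rot: [0.996, 0.084, -0.0, 0.002]
ft_force: [1.4, -1.1, -0.9]
opening: 1.0
t 2.25 p [ 506.5 -288.1  246.9] yaw 9.7 f [ 1.4 -1.1 -0.9] op 1.0 | shift cm [-0.23  0.45 -0.01] len 0.51 turn [0.3 0.1 0.3]
[[0.163, 0.94, 0.299, 593.104], [-0.987, 0.155, 0.051, -268.431], [0.002, -0.303, 0.953, 384.791], [0.0, 0.0, 0.0, 1.0]] [[406.5, 0.0, 311.0], [0.0, 406.5, 235.6], [0.0, 0.0, 1.0]]
{'position': [190.9, 316.2], 'p': 0.55} [ 535.6 -282.2   92.6]
t 2.35 p [ 508.5 -285.2  246.8] yaw 9.9 f [-0.   0.7  0.8] op 1.004 | shift cm [-0.48  0.71 -0.02] len 0.86 turn [ 0.2 -0.   0.5]
```

View pics/w0.png

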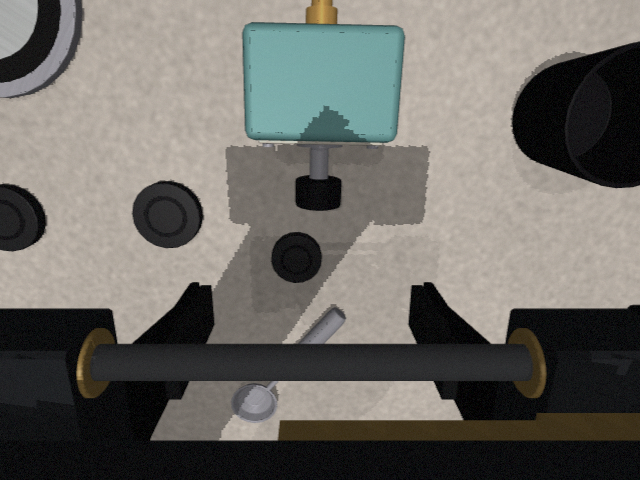

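Wrist view: knob head at about (318,193), stem up to (318,160), box front edge at row ~140; nearly aligned.

Run:
```python
from h import *
im,d,c=shot('wrist')
V,U=np.mgrid[:480,:640]; P=px2w(c,U,V,d)
m=(P[...,2]>84)&(P[...,2]<100)&(V>160)&(V<230)&(U>280)&(U<360)
p=P[m]; print(len(p),np.round([p.min(0),p.max(0),p.mean(0)],1)); print(cv2.minAreaRect(p[:,:2].astype(np.float32)))
m=(P[...,2]>60)&(P[...,2]<100)&(V>165)&(V<230)&(U>280)&(U<360); p=P[m];print(cv2.minAreaRect(p[:,:2].astype(np.float32)))
m=(P[...,2]>111)&(P[...,2]<119)&(V<160)&(U>220)&(U<420); p=P[m];print('box',p.mean(0),cv2.minAreaRect(p[:,:2].astype(np.float32)))
m=(P[...,2]>9)&(P[...,2]<18)&(V>220)&(V<290)&(U>250)&(U<340); p=P[m];print('disc',p.mean(0),cv2.minAreaRect(p[:,:2].astype(np.float32)))
m=(P[...,2]>9)&(P[...,2]<18)&(V>170)&(V<260)&(U>120)&(U<220); p=P[m];print('disc',p.mean(0),cv2.minAreaRect(p[:,:2].astype(np.float32)))
```

```text
1204 [[ 513.3 -309.7   84. ]
 [ 541.3 -276.9   95.3]
 [ 526.3 -293.    90.6]]
((527.9595336914062, -292.9420166015625), (27.017263412475586, 31.812028884887695), 7.749337673187256)
((531.6047973632812, -292.3612365722656), (33.987327575683594, 35.78337097167969), 9.485459327697754)
box [ 601.59683053 -281.82291869  115.09717385] ((600.4659423828125, -282.24169921875), (69.21035766601562, 98.97461700439453), 8.366660118103027)
disc [ 444.92150364 -287.25884064   14.88686318] ((443.7532958984375, -287.4354553222656), (49.47215270996094, 48.069427490234375), 10.049156188964844)
disc [ 467.39788736 -160.3981549    14.67553069] ((466.3988342285156, -159.91673278808594), (62.81623458862305, 63.203697204589844), 11.567093849182129)
```

Run:
```python
from h import *
s=r.state(); im,d,c=shot('wrist'); M=R.from_quat(s['tcp_rot'])
print(s['tool_pos'], np.round(M.inv().apply(np.array(c['cam_to_world'])[:3,3]-s['tool_pos']),2), np.round(M.inv().as_matrix()@np.array(c['cam_to_world'])[:3,:3],4).tolist())
V,U=np.mgrid[:480,:640]; P=px2w(c,U,V,d); L=M.inv().apply((P-np.array(s['tool_pos'])).reshape(-1,3)).reshape(P.shape)
for side,ms in (('L',(U<230)&(U>100)),('R',(U>400)&(U<520))):
    m=ms&(V>275)&(L[...,2]>5)&(L[...,2]<30); p=L[m]; print(side,len(p),np.round(p.min(0),1),np.round(p.max(0),1)); 
    # inner edge per z bin
    for z in range(8,28,4):
        q=p[(p[:,2]>z)&(p[:,2]<z+4)]
        if len(q): print(z,np.round([q[:,0].min(),q[:,0].max(),q[:,1].min(),q[:,1].max()],1))
```

```text
[ 506.38492534 -288.3128183   246.63394821] [  82.21    1.95 -137.67] [[-0.0027, 0.9522, 0.3056], [1.0, 0.0027, 0.0005], [-0.0003, 0.3056, -0.9522]]
L 1011 [-11.5 -51.2   5. ] [ 10.2 -41.4  25. ]
8 [-11.4  10.  -50.8 -41.4]
12 [-11.3  10.2 -51.2 -41.5]
16 [-11.5  10.  -50.7 -41.5]
20 [-11.1   9.8 -50.9 -41.5]
24 [-10.4   9.3 -50.7 -41.9]
R 1029 [-12.1  44.5   5. ] [ 9.7 54.2 25.1]
8 [-11.8   9.7  44.7  54.2]
12 [-12.1   9.7  44.8  54.2]
16 [-11.9   9.5  44.5  54. ]
20 [-11.6   9.5  44.7  54. ]
24 [-8.2  9.  45.1 53.6]
```

```bash
python3 - <<'E'
from h import *
for i in range(6):
    s=r.state(); print(s['time_s'],np.round(s['tool_pos'],1),np.round(s['q'],4),np.round(s['joint_velocities'],3)); r.get_image('wrist')
E
python3 -m pendant '[[[0,0,0,0,0,0,0]]]';python3 -m pendant '[[[0,0,0,0,0,0,0]]]';python3 -m pendant '[[[0,0,0,0,0,0,0]]]'
```

```text
2.45 [ 504.9 -290.6  246.6] [ 0.6486  0.2099 -0.2391  1.6265  0.0566  1.3108 -1.0009] [ 0.034 -0.003  0.036  0.007  0.006  0.002  0.018]
2.5 [ 504.  -291.9  246.5] [ 0.6499  0.2096 -0.2378  1.6268  0.0567  1.3109 -1.0005] [ 0.022 -0.004  0.017  0.005 -0.001  0.002 -0.001]
2.55 [ 503.6 -292.5  246.6] [ 0.6507  0.2095 -0.2373  1.6269  0.0566  1.3109 -1.0007] [ 0.014 -0.001  0.004  0.001 -0.002 -0.001 -0.005]
2.6 [ 503.4 -292.7  246.6] [ 0.6512  0.2094 -0.2372  1.6269  0.0565  1.3109 -1.0009] [ 0.004 -0.001 -0.001 -0.002 -0.002 -0.001 -0.003]
2.65 [ 503.5 -292.7  246.6] [ 0.6513  0.2094 -0.2374  1.6269  0.0564  1.3108 -1.0012] [-0.001 -0.001 -0.005 -0.    -0.002  0.001 -0.005]
2.7 [ 503.6 -292.5  246.7] [ 0.6513  0.2094 -0.2377  1.6269  0.0563  1.3108 -1.0014] [-0.001 -0.    -0.007 -0.001 -0.001 -0.001 -0.004]
time_s: 2.85
tool_pos: [503.4, -292.9, 246.7]
tcp_rot: [0.997, 0.082, -0.001, 0.003]
ft_force: [-0.3, -0.7, -0.1]
opening: 1.001
time_s: 2.95
tool_pos: [503.0, -293.4, 246.8]
tcp_rot: [0.997, 0.082, -0.001, 0.003]
ft_force: [0.0, 0.6, 0.0]
opening: 1.0
time_s: 3.05
tool_pos: [502.8, -293.6, 246.8]
tcp_rot: [0.997, 0.082, -0.001, 0.003]
ft_force: [0.3, -0.1, -0.1]
opening: 1.002
```

```bash
cat >> h.py <<'E'
OFF=np.array([-1.0,1.6,0.])
def wcloud(name=None):
    s=r.state(); im,d,c=shot('wrist',name); M=R.from_quat(s['tcp_rot'])
    V,U=np.mgrid[:480,:640]; P=px2w(c,U,V,d)-M.apply(OFF)
    return im,d,c,P,U,V,s
def fitc(p):
    return cv2.minEnclosingCircle(p[:,:2].astype(np.float32))
E
python3 - <<'E'
from h import *
im,d,c,P,U,V,s=wcloud()
print(s['tool_pos'])
m=(P[...,2]>84)&(P[...,2]<100)&(V>150)&(V<240)&(U>260)&(U<370)
p=P[m]; print(len(p),np.round(p.mean(0),1),p[:,2].max()); print(cv2.minAreaRect(p[:,:2].astype(np.float32)))
m=(P[...,2]>111)&(P[...,2]<119)&(V<160)&(U>200)&(U<450); p=P[m];print('box',p.mean(0),cv2.minAreaRect(p[:,:2].astype(np.float32)))
def disc(u0,u1,v0,v1):
    m=(P[...,2]>9)&(P[...,2]<18)&(V>v0)&(V<v1)&(U>u0)&(U<u1); p=P[m];print('disc',p.mean(0),cv2.minAreaRect(p[:,:2].astype(np.float32))[:2])
disc(240,350,220,295); disc(110,225,170,265)
plan(527,-291,81,9)
E
```

```text
[ 502.82157487 -293.64079646  246.79364871]
1232 [ 529.4 -288.2   90.7] 95.41018234768646
((536.2173461914062, -287.2771911621094), (38.136356353759766, 31.427936553955078), 8.858198165893555)
box [ 604.58922719 -276.89494523  115.32386502] ((603.4063720703125, -277.20428466796875), (69.44438171386719, 99.1461410522461), 8.506063461303711)
disc [ 448.14280201 -282.18286527   14.89095792] ((446.84490966796875, -282.4759216308594), (49.62166213989258, 48.6912956237793))
disc [ 470.63828035 -155.3044376    14.85363379] ((469.5371398925781, -155.00570678710938), (62.66954040527344, 63.14265823364258))
t 3.1 p [ 502.9 -293.7  246.8] yaw 9.4 f [0.  0.3 0.1] op 1.002 | shift cm [ 2.46  0.04 16.57] len 16.76 turn [0.3 0.1 0.4]
```

```bash
python3 -m pendant '[[[2.6,0,0,0,0,0,0],[0,-0.5,3,0,0,0.5,0],[0,0,4,0,0,0,0],[0,0,4,0,0,0,0],[0,0,2.5,0,0,0,0]]]'; python3 -m pendant '[[[0,0,0,0,0,0,0],[0,0,0,0,0,0,0]]]';python3 -c "
from h import *
plan(528.3,-289,82,8.9)"
```

```text
time_s: 3.6
tool_pos: [532.0, -286.8, 113.1]
tcp_rot: [0.997, 0.077, 0.004, 0.006]
ft_force: [-0.1, -0.1, 0.4]
opening: 1.001
time_s: 3.8
tool_pos: [530.1, -285.9, 110.0]
tcp_rot: [0.997, 0.077, 0.001, 0.004]
ft_force: [0.2, -0.7, 0.2]
opening: 0.999
t 3.8 p [ 530.1 -285.9  110. ] yaw 8.8 f [ 0.2 -0.7  0.2] op 0.999 | shift cm [-0.23  0.26  2.8 ] len 2.82 turn [ 0.5 -0.1 -0.1]
```

```bash
python3 -m pendant '[[[-0.2,0.3,1.4,0,0,0,0],[0,0,1.4,0,0,0,0],[0,0,0,0,0,0,0]]]'
python3 - <<'E'
from h import *
plan(528.3,-289,82,8.9)
shot('wrist','w1')
E
```

```text
time_s: 4.1
tool_pos: [530.4, -290.9, 83.7]
tcp_rot: [0.997, 0.077, 0.003, 0.005]
ft_force: [-0.8, -0.0, -0.1]
opening: 1.0
t 4.1 p [ 530.4 -290.9   83.7] yaw 8.8 f [-0.8 -0.  -0.1] op 1.0 | shift cm [-0.18 -0.22  0.16] len 0.33 turn [ 0.7 -0.3 -0.1]
```

View pics/w1.png

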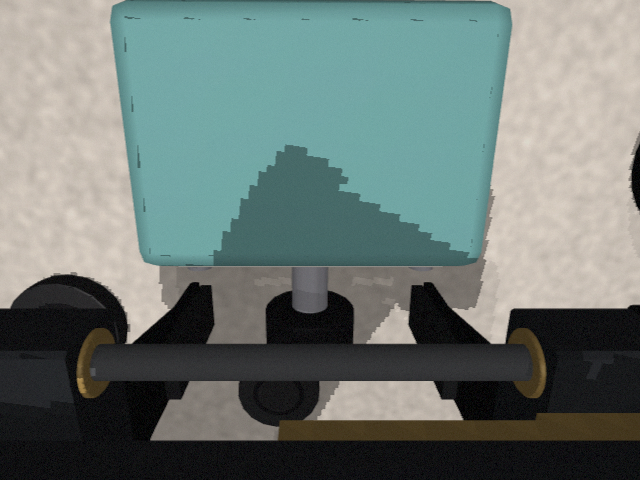

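The knob head (col ~310) is centred between the fingers (212–412). Closing.

```bash
python3 -m pendant '[[[-0.2,0,0.1,0,0,0,1],[0,0,0,0,0,0,1],[0,0,0,0,0,0,1],[0,0,0,0,0,0,1],[0,0,0,0,0,0,1]]]'; python3 -m pendant '[[[0,0,0,0,0,0,1],[0,0,0,0,0,0,1],[0,0,0,0,0,0,1]]]'
```

```text
time_s: 4.65
tool_pos: [529.8, -292.0, 85.6]
tcp_rot: [0.997, 0.077, 0.005, 0.007]
ft_force: [-0.4, -0.4, -0.0]
opening: 0.63
time_s: 4.95
tool_pos: [529.8, -290.4, 85.7]
tcp_rot: [0.997, 0.077, 0.005, 0.006]
ft_force: [-1.7, 5.2, 1.7]
opening: 0.402
```

```bash
python3 -m pendant '[[[0,0,0,0,0,0,1],[-0.8,0,0,0,0,0,1],[-0.8,0,0,0,0,0,1],[-0.8,0,0,0,0,0,1],[-0.8,0,0,0,0,0,1]]]'; python3 -m pendant '[[[-0.5,0,0,0,0,0,1],[-0.2,0,0,0,0,0,1]]]'
```

```text
time_s: 5.45
tool_pos: [499.4, -294.9, 85.7]
tcp_rot: [0.997, 0.077, 0.007, 0.006]
ft_force: [0.1, 2.5, 4.1]
opening: 0.409
time_s: 5.65
tool_pos: [498.6, -294.9, 85.9]
tcp_rot: [0.997, 0.079, 0.014, 0.007]
ft_force: [9.7, -2.7, -9.8]
opening: 0.407
```

```bash
python3 -m pendant '[[[0.1,0,0,0,0,0,1],[0,0,0,0,0,0,0],[0,0,0,0,0,0,0],[0,0,0,0,0,0,0],[0,0,0,0,0,0,0]]]'; python3 -m pendant '[[[0,0,-4,0,0,0,0],[0,0,-4,0,0,0,0],[0,0,-4,0,0,0,0],[0,0,-3,0,0,0,0],[0,0,0,0,0,0,0]]]'
python3 - <<'E'
from h import *
im,d,c,P,U,V,s=wcloud('w2')
m=(P[...,2]>84)&(P[...,2]<100)&(V>150)&(V<330)&(U>230)&(U<390)
p=P[m]; print(len(p),np.round(p.mean(0),1)); print(cv2.minAreaRect(p[:,:2].astype(np.float32)))
E
```

```text
time_s: 6.15
tool_pos: [497.8, -295.9, 85.8]
tcp_rot: [0.997, 0.079, 0.014, 0.007]
ft_force: [-0.4, -0.2, -0.5]
opening: 0.683
time_s: 6.65
tool_pos: [492.0, -293.8, 240.1]
tcp_rot: [0.997, 0.079, 0.012, 0.007]
ft_force: [-0.5, 1.3, 0.1]
opening: 0.989
1114 [ 497.9 -292.2   89.1]
((497.04345703125, -292.6065979003906), (22.22261619567871, 29.1989803314209), 8.607008934020996)
```

View pics/w2.png

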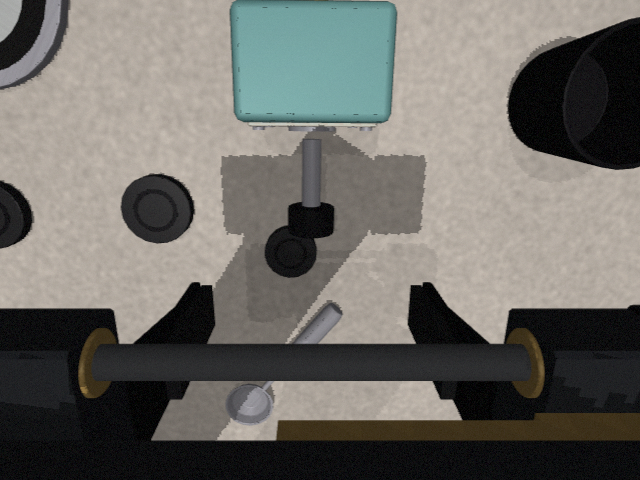

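Knob is out: head now at (311,218), 30 mm nearer than before. Next, the wide disc at (157,208).

Run:
```python
from h import *
im,d,c,P,U,V,s=wcloud()
print(np.round(s['tool_pos'],1))
def disc(u0,u1,v0,v1):
    m=(P[...,2]>9)&(P[...,2]<18)&(V>v0)&(V<v1)&(U>u0)&(U<u1); p=P[m];print('disc',p.mean(0),cv2.minAreaRect(p[:,:2].astype(np.float32))[:2])
disc(110,210,160,255)
plan(469.2,-154.7,110,9)
```

```text
[ 491.4 -293.6  238.1]
disc [ 469.01105992 -154.39723015   13.15984046] ((468.3457946777344, -153.74917602539062), (63.1484375, 62.53865432739258))
t 6.75 p [ 490.6 -293.2  236. ] yaw 9.0 f [ 0.1  0.4 -0.3] op 0.995 | shift cm [ -0.18 -14.16  12.44] len 18.85 turn [ 0.7 -1.1  0. ]
```

```bash
python3 -m pendant '[[[0,-3.8,0,0.7,-1.1,0,0],[0,-3.8,0,0,0,0,0],[0,-3.5,2,0,0,0,0],[0,-3,3,0,0,0,0],[0,0,4,0,0,0,0]]]'; python3 -m pendant '[[[0,0,2,0,0,0,0],[0,0,1,0,0,0,0],[0,0,0,0,0,0,0],[0,0,0,0,0,0,0]]]';  python3 - <<'E'
from h import *
plan(469.2,-154.7,29,9)
im,d,c,P,U,V,s=wcloud('w3')
E
```

```text
time_s: 7.25
tool_pos: [466.7, -150.3, 140.7]
tcp_rot: [0.997, 0.077, -0.0, -0.0]
ft_force: [-0.2, -0.6, -0.7]
opening: 0.997
time_s: 7.65
tool_pos: [460.3, -147.5, 101.2]
tcp_rot: [0.997, 0.078, -0.007, -0.003]
ft_force: [-0.1, -0.1, -0.5]
opening: 1.001
t 7.65 p [ 460.3 -147.5  101.2] yaw 9.0 f [-0.1 -0.1 -0.5] op 1.001 | shift cm [0.86 0.91 7.21] len 7.31 turn [-0.5  0.8 -0. ]
```

View pics/w3.png

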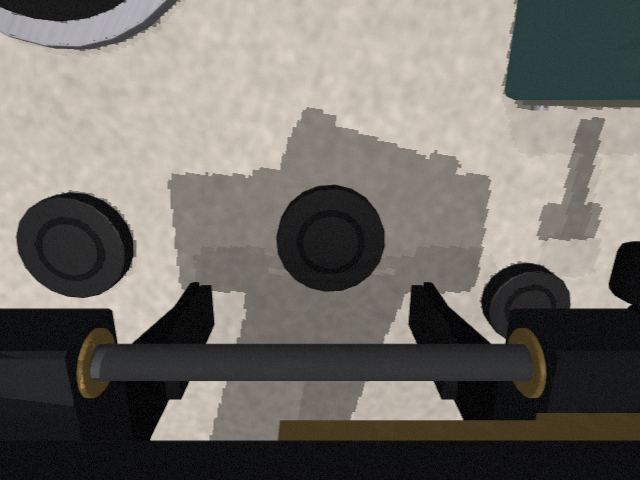

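Run:
```python
from h import *
im,d,c,P,U,V,s=wcloud()
print(np.round(s['tool_pos'],1))
def disc(u0,u1,v0,v1):
    m=(P[...,2]>9)&(P[...,2]<18)&(V>v0)&(V<v1)&(U>u0)&(U<u1); p=P[m];print('disc',np.round(p.mean(0),1),cv2.minAreaRect(p[:,:2].astype(np.float32))[:2])
disc(260,400,170,300); disc(0,145,180,310); disc(470,580,250,330)
```

```text
[ 460.4 -147.6  101.4]
disc [ 471.7 -154.4   15.3] ((470.08123779296875, -154.76565551757812), (63.248939514160156, 62.977516174316406))
disc [443.5  -5.8  15.2] ((441.4306335449219, -4.682209014892578), (63.208560943603516, 64.40650939941406))
disc [ 455.4 -276.8   14.9] ((453.9661865234375, -277.8986511230469), (35.048614501953125, 49.45076370239258))
```

```bash
python3 -m pendant '[[[0.9,0.9,0,-0.5,0.8,0,0],[0,0,2,0,0,0,0],[0,0,2,0,0,0,0],[0,0,1,0,0,0,0],[0,0,0,0,0,0,0]]]'; python3 -c "
from h import *
plan(469.8,-154.6,29,9)"
```

```text
time_s: 8.25
tool_pos: [478.2, -160.0, 55.3]
tcp_rot: [0.997, 0.077, 0.007, 0.004]
ft_force: [-0.5, -0.2, 0.3]
opening: 0.998
t 8.25 p [ 478.2 -160.    55.3] yaw 8.8 f [-0.5 -0.2  0.3] op 0.998 | shift cm [-0.78 -0.68  2.61] len 2.81 turn [ 0.5 -0.8 -0.2]
```

```bash
python3 -m pendant '[[[-0.5,-0.4,0,0.3,-0.5,0,0],[0,0,0,0,0,0,0],[0,0,0,0,0,0,0]]]';python3 -m pendant '[[[0,0,0,0,0,0,0],[0,0,0,0,0,0,0]]]'; python3 -c "
from h import *
plan(469.8,-154.6,29,9)"
```

```text
time_s: 8.55
tool_pos: [473.7, -157.2, 57.3]
tcp_rot: [0.997, 0.077, 0.004, 0.002]
ft_force: [-0.4, -0.3, 0.2]
opening: 1.001
time_s: 8.75
tool_pos: [474.3, -157.4, 58.3]
tcp_rot: [0.997, 0.077, 0.005, 0.003]
ft_force: [-0.2, -0.1, 0.0]
opening: 1.0
t 8.75 p [ 474.3 -157.4   58.3] yaw 8.8 f [-0.2 -0.1  0. ] op 1.0 | shift cm [-0.43 -0.36  2.93] len 2.98 turn [ 0.3 -0.5 -0.2]
```

```bash
python3 -m pendant '[[[-0.4,-0.3,0,0.3,-0.5,0,0],[0,0,1.5,0,0,0,0],[0,0,0,0,0,0,0]]]'; python3 -c "
from h import *
plan(469.8,-154.6,29,9)"
```

```text
time_s: 9.05
tool_pos: [469.7, -154.9, 43.7]
tcp_rot: [0.997, 0.077, -0.0, 0.0]
ft_force: [0.1, 0.4, 0.0]
opening: 1.0
t 9.05 p [ 469.7 -154.9   43.7] yaw 8.8 f [0.1 0.4 0. ] op 1.0 | shift cm [ 0.02 -0.03  1.47] len 1.47 turn [ 0.   0.  -0.2]
```

```bash
python3 -m pendant '[[[0,0,1.4,0,0,0,0],[0,0,0,0,0,0,1],[0,0,0,0,0,0,1],[0,0,0,0,0,0,1],[0,0,0,0,0,0,1]]]'; python3 -c "
from h import *
plan(469.8,-154.6,29,9)"
```

```text
time_s: 9.55
tool_pos: [469.9, -154.8, 29.8]
tcp_rot: [0.997, 0.077, -0.0, 0.0]
ft_force: [-0.4, 0.8, -0.7]
opening: 0.726
t 9.55 p [ 469.9 -154.8   29.8] yaw 8.8 f [-0.4  0.8 -0.7] op 0.726 | shift cm [-0.01 -0.02  0.08] len 0.08 turn [ 0.   0.  -0.2]
```

```bash
python3 -m pendant '[[[0,0,0,0,0,0,1],[0,0,0,0,0,0,1],[0,0,-2,0,0,0,1],[0,0,-3,0,0,0,1],[0,0,-3,0,0,0,1]]]'; python3 -m pendant '[[[0,0,-3,0,0,0,1],[0,0,-2,0,0,0,1],[0,0,0,0,0,0,1],[0,0,0,0,0,0,1],[0,0,0,0,0,0,1]]]';  python3 - <<'E'
from h import *
im,d,c,P,U,V,s=wcloud('w4')
plan(560,5,180,9)
hsv=cv2.cvtColor(im,cv2.COLOR_RGB2HSV)
im,d,c=shot('top')
V,U=np.mgrid[:480,:640]; P=px2plane(c,U,V,12.0)
hsv=cv2.cvtColor(im,cv2.COLOR_RGB2HSV)
m=(hsv[...,2]<70)&(U>270)&(U<355)&(V>150)&(V<230)
cv2.imwrite('pics/ring.png',(m[140:240,250:370]*255).astype(np.uint8).repeat(4,0).repeat(4,1))
cs,_=cv2.findContours(m.astype(np.uint8),cv2.RETR_EXTERNAL,cv2.CHAIN_APPROX_NONE)
k=max(cs,key=len)[:,0]; p=P[k[:,1],k[:,0]]; print('ring outer',fitc(p),len(p),cv2.fitEllipse(p[:,:2].astype(np.float32)))
E
```

```text
time_s: 10.05
tool_pos: [467.1, -153.8, 108.6]
tcp_rot: [0.997, 0.077, -0.004, -0.002]
ft_force: [0.6, 0.3, -0.2]
opening: 0.722
time_s: 10.55
tool_pos: [468.8, -154.3, 164.1]
tcp_rot: [0.997, 0.077, -0.001, -0.0]
ft_force: [0.7, -0.1, -1.1]
opening: 0.723
t 10.6 p [ 468.6 -154.2  163.8] yaw 8.8 f [-0.1  0.6 -1.3] op 0.722 | shift cm [ 11.47 -14.33  -1.64] len 18.43 turn [-0.   0.1 -0.2]
ring outer ((629.5194702148438, 9.088642120361328), 65.29935455322266) 146 ((629.5440673828125, 9.212027549743652), (128.29689025878906, 128.4523468017578), 165.77676391601562)
```

View pics/w4.png

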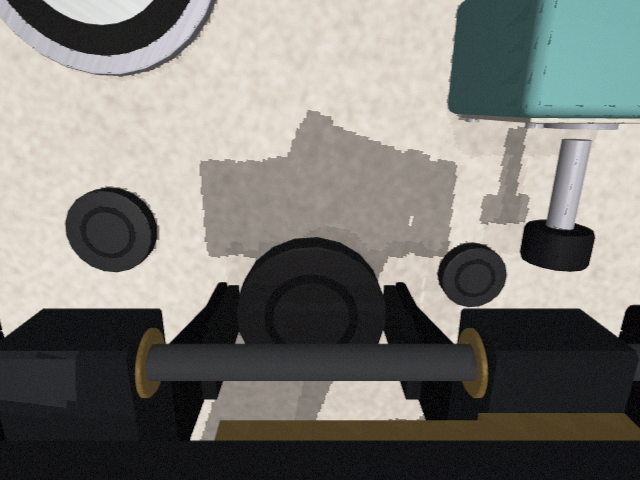

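Disc is held (centre col 312, between pads). Move towards the plate.

```bash
python3 -m pendant '[[[2,-2.5,0,0,0,0,1],[3,-4,0,0,0,0,1],[3,-4,0,0,0,0,1],[2,-2.5,0,0,0,0,1],[0,0,0,0,0,0,1]]]'; python3 -m pendant '[[[0,0,0,0,0,0,1],[0,0,0,0,0,0,1],[0,0,0,0,0,0,1]]]';  python3 - <<'E'
from h import *
plan(560,8,180,9)
im,d,c,P,U,V,s=wcloud('w5')
plan(560,8,180,9)
E
```

```text
time_s: 11.15
tool_pos: [547.5, -7.0, 158.3]
tcp_rot: [0.997, 0.074, -0.005, -0.002]
ft_force: [0.3, -0.5, -0.4]
opening: 0.724
time_s: 11.45
tool_pos: [545.9, -8.3, 156.0]
tcp_rot: [0.997, 0.074, -0.007, -0.002]
ft_force: [-0.1, 0.4, -0.1]
opening: 0.724
t 11.45 p [545.9  -8.3 156. ] yaw 8.5 f [-0.1  0.4 -0.1] op 0.724 | shift cm [ 1.6  -1.42 -2.42] len 3.23 turn [-0.2  0.8 -0.5]
t 11.5 p [545.9  -8.5 156. ] yaw 8.5 f [ 1.1 -0.4 -0.1] op 0.729 | shift cm [ 1.6  -1.44 -2.42] len 3.24 turn [-0.2  0.8 -0.5]
```

View pics/w5.png

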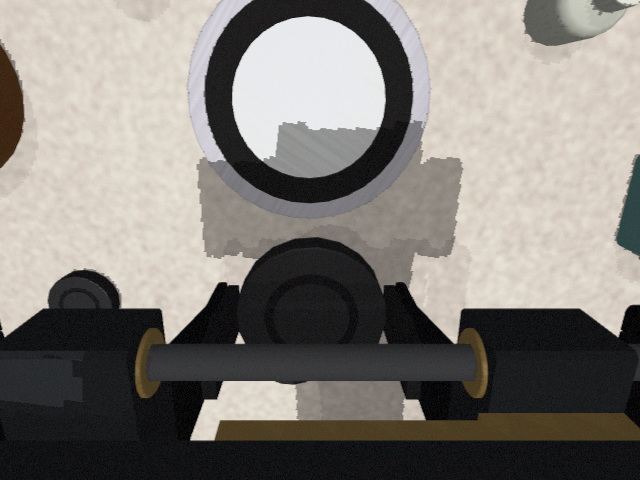

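```bash
cat >> h.py <<'E'
from scipy.optimize import least_squares
def circfit(p,Rr=None):
    p=p[:,:2];c0=p.mean(0)
    if Rr: f=lambda x:np.hypot(*(p-x[:2]).T)-Rr; x0=c0
    else: f=lambda x:np.hypot(*(p-x[:2]).T)-x[2]; x0=[*c0,50]
    s=least_squares(f,x0,loss='soft_l1');return s.x,np.abs(s.fun).mean()
def ring_wrist(im,c,s,U,V):
    """inner ring boundary (R=50) centre from wrist"""
    M=R.from_quat(s['tcp_rot'])
    P=px2plane(c,U,V,12.0)-M.apply(OFF)
    g=im.max(2).astype(np.uint8)
    m=((g<60)).astype(np.uint8)
    return P,m
E
python3 - <<'E'
from h import *
im,d,c,P3,U,V,s=wcloud()
P,m=ring_wrist(im,c,s,U,V)
m[235:]=0
cs,hi=cv2.findContours(m,cv2.RETR_CCOMP,cv2.CHAIN_APPROX_NONE)
for k,h in zip(cs,hi[0]):
    if len(k)>150:
        k=k[:,0];ok=(k[:,1]>2)&(k[:,0]>2)&(k[:,0]<637); p=P[k[ok,1],k[ok,0]]; print(len(k),h[3]>=0,circfit(p))
# held disc
L=R.from_quat(s['tcp_rot']).inv().apply((P3-np.array(s['tool_pos'])).reshape(-1,3)).reshape(P3.shape)
mm=(abs(L[...,1])<33)&(L[...,2]>4)&(L[...,2]<30)&(V>230)&(V<400)
q=L[mm]; print(len(q),np.percentile(q[:,2],[5,25,50,75,95]),np.round(q.max(0),1),np.round(q.min(0),1))
E
```

```text
604 False (array([629.87274689,   8.47674481,  67.46623833]), np.float64(0.18161848154576765))
450 True (array([630.02304771,   8.51018549,  50.76838843]), np.float64(0.18860978450572477))
13747 [13.48042883 14.21923223 14.68312749 15.18322038 19.95902983] [32.1 33.  28.7] [-13.2 -33.    4. ]
```

```bash
python3 -m pendant '[[[2.5,-0.5,0,0,0,0,1],[3,0,0,0,0,0,1],[2,0,1.5,0,0,0,1],[0,0,3,0,0,0,1],[0,0,0,0,0,0,1]]]'; python3 -m pendant '[[[0,0,0,0,0,0,1],[0,0,0,0,0,0,1],[0,0,0,0,0,0,1]]]';  python3 - <<'E'
from h import *
plan(629.8,8.7,42.5,8.5)
E
```

```text
time_s: 12.05
tool_pos: [621.4, 2.2, 110.5]
tcp_rot: [0.998, 0.07, -0.006, 0.0]
ft_force: [-1.4, -0.5, -1.5]
opening: 0.726
time_s: 12.35
tool_pos: [621.7, 0.7, 113.5]
tcp_rot: [0.998, 0.069, -0.005, 0.0]
ft_force: [-0.4, 0.0, 0.6]
opening: 0.725
t 12.35 p [621.7   0.7 113.5] yaw 7.9 f [-0.4  0.   0.6] op 0.725 | shift cm [ 0.98 -0.68  7.09] len 7.19 turn [ 0.   0.5 -0.6]
```

```bash
python3 -m pendant '[[[0.9,-0.7,0,0,0.5,0,1],[0,0,0,0,0,0,1],[0,0,2,0,0,0,1],[0,0,2,0,0,0,1],[0,0,0,0,0,0,1]]]'; python3 -m pendant '[[[0,0,0,0,0,0,1]]]';  python3 - <<'E'
from h import *
plan(629.8,8.7,42.5,8.5)
E
```

```text
time_s: 12.85
tool_pos: [632.9, 10.4, 77.2]
tcp_rot: [0.998, 0.069, 0.004, 0.001]
ft_force: [-0.6, -1.0, -0.0]
opening: 0.717
time_s: 12.95
tool_pos: [633.2, 10.8, 78.0]
tcp_rot: [0.998, 0.069, 0.004, 0.0]
ft_force: [-0.5, 1.2, -1.0]
opening: 0.727
t 12.95 p [633.2  10.8  78. ] yaw 7.9 f [-0.5  1.2 -1. ] op 0.727 | shift cm [-0.4   0.15  3.54] len 3.57 turn [ 0.1 -0.5 -0.6]
```

```bash
python3 -m pendant '[[[-0.3,0.15,1,0,-0.5,0,1],[0,0,1,0,0,0,1],[0,0,0,0,0,0,1],[0,0,0,0,0,0,1]]]';  python3 - <<'E'
from h import *
plan(629.8,8.7,42.5,8.5)
E
```

```text
time_s: 13.35
tool_pos: [631.4, 8.7, 58.6]
tcp_rot: [0.998, 0.069, 0.001, 0.001]
ft_force: [0.2, 0.1, -0.3]
opening: 0.728
t 13.35 p [631.4   8.7  58.6] yaw 7.9 f [ 0.2  0.1 -0.3] op 0.728 | shift cm [-0.16 -0.02  1.61] len 1.62 turn [ 0.1 -0.1 -0.6]
```

```bash
python3 -m pendant '[[[-0.15,0,0.8,0,0,0,1],[0,0,0.7,0,0,0,1],[0,0,0,0,0,0,1]]]';  python3 - <<'E'
from h import *
plan(629.8,8.7,42.5,8.5)
E
```

```text
time_s: 13.65
tool_pos: [630.1, 8.4, 42.8]
tcp_rot: [0.998, 0.069, 0.001, 0.001]
ft_force: [0.4, 0.4, -1.1]
opening: 0.724
t 13.65 p [630.1   8.4  42.8] yaw 7.9 f [ 0.4  0.4 -1.1] op 0.724 | shift cm [-0.02 -0.03  0.03] len 0.05 turn [ 0.1 -0.1 -0.6]
```

Release and lift, retreating towards the second wide disc.

```bash
python3 -m pendant '[[[0,0,0.05,0,0,0,0],[0,0,0,0,0,0,0],[0,0,0,0,0,0,0],[0,0,-2,0,0,0,0],[0,0,-4,0,0,0,0]]]'; python3 -m pendant '[[[-4,0,-4,0,0,0,0],[-4,0,0,0,0,0,0],[-3,0,0,0,0,0,0],[0,0,0,0,0,0,0],[0,0,0,0,0,0,0]]]'
python3 - <<'E'
from h import *
im,d,c,P,U,V,s=wcloud('w6')
m=(P[...,2]>20)&(P[...,2]<32)&(np.hypot(P[...,0]-630,P[...,1]-9)<60); p=P[m]; print('placed',len(p),np.round(p.mean(0),1),fitc(p))
plan(441,-4.5,110,0)
E
```

```text
time_s: 14.15
tool_pos: [626.7, 8.3, 98.4]
tcp_rot: [0.998, 0.069, -0.003, 0.001]
ft_force: [1.0, 0.3, 0.3]
opening: 0.985
time_s: 14.65
tool_pos: [524.0, -5.8, 143.0]
tcp_rot: [0.998, 0.069, 0.003, 0.001]
ft_force: [-0.5, -0.6, -0.2]
opening: 0.998
placed 9938 [630.3  10.7  26.5] ((629.5482177734375, 10.509994506835938), 31.919370651245117)
t 14.7 p [524.1  -5.7 142.8] yaw 8.0 f [ 0.1 -0.4  0.3] op 0.997 | shift cm [-8.23 -1.28  3.23] len 8.94 turn [ 0.1 -0.3  8. ]
```

View pics/w6.png

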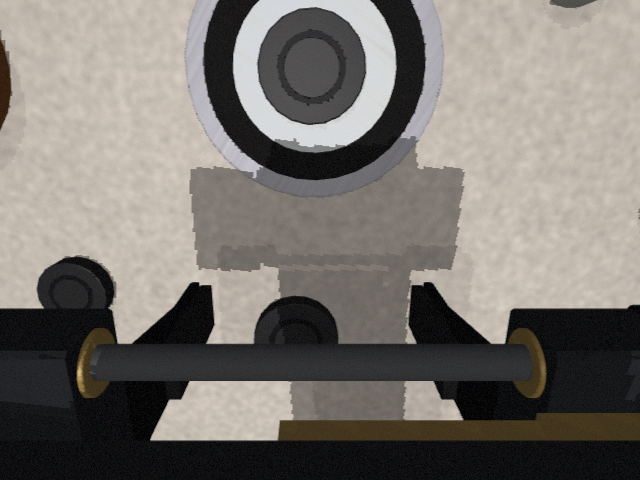

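First wide disc sits centred in the ring (312,66 within ring 232–397). Now the second wide.

```bash
python3 -m pendant '[[[-3,0,0,0,0,8,0],[-3,0,1,0,0,0,0],[-1.5,0,2,0,0,0,0],[0,0,1,0,0,0,0],[0,0,0,0,0,0,0]]]'; python3 -m pendant '[[[0,0,0,0,0,0,0],[0,0,0,0,0,0,0]]]'
python3 - <<'E'
from h import *
plan(440.5,-4.4,29,0)
im,d,c,P,U,V,s=wcloud('w7')
m=(P[...,2]>9)&(P[...,2]<18)&(np.hypot(P[...,0]-440,P[...,1]+4)<50); p=P[m]; print(len(p),np.round([p.min(0),p.max(0)],1)); 
b=p[p[:,0]>445]; 
k=[b[(abs(b[:,1]-y)<1.0)][:,0].max() for y in range(-32,24,2)]
print(circfit(np.array([[x,y] for x,y in zip(k,range(-32,24,2))]),32))
E
```

```text
time_s: 15.2
tool_pos: [453.1, -8.2, 101.5]
tcp_rot: [1.0, -0.002, 0.005, -0.0]
ft_force: [0.5, -0.3, 0.3]
opening: 0.999
time_s: 15.4
tool_pos: [455.6, -7.6, 102.2]
tcp_rot: [1.0, -0.002, 0.005, -0.001]
ft_force: [0.0, 0.9, 0.6]
opening: 1.001
t 15.4 p [455.6  -7.6 102.2] yaw -0.2 f [0.  0.9 0.6] op 1.001 | shift cm [-1.58 -0.3   7.3 ] len 7.48 turn [-0.1 -0.6 -0.2]
8151 [[409.7 -36.    9. ]
 [473.4  27.3  17.5]]
(array([441.37932767,  -4.29180716]), np.float64(0.1817615522574334))
```

View pics/w7.png

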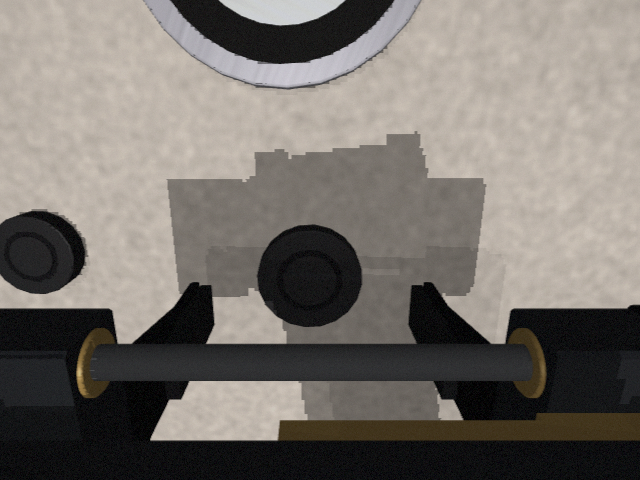

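```bash
python3 -m pendant '[[[-1.3,-0.3,0,0,-0.5,0,0],[0,0,1,0,0,0,0],[0,0,2,0,0,0,0],[0,0,1,0,0,0,0],[0,0,0,0,0,0,0]]]'; python3 -m pendant '[[[0,0,0,0,0,0,0]]]'
python3 - <<'E'
from h import *
plan(441.2,-4.3,29,0)
E
```

```text
time_s: 15.95
tool_pos: [443.1, -3.9, 61.2]
tcp_rot: [1.0, -0.002, 0.002, -0.001]
ft_force: [0.1, 0.4, -0.5]
opening: 0.999
time_s: 16.05
tool_pos: [443.0, -3.8, 61.1]
tcp_rot: [1.0, -0.002, 0.001, -0.001]
ft_force: [0.4, -0.3, -0.7]
opening: 1.0
t 16.05 p [443.   -3.8  61.1] yaw -0.2 f [ 0.4 -0.3 -0.7] op 1.0 | shift cm [-0.19  0.05  3.21] len 3.22 turn [-0.1 -0.2 -0.2]
```

```bash
python3 -m pendant '[[[-0.2,0.05,0,0,-0.2,0,0],[0,0,1.5,0,0,0,0],[0,0,1.5,0,0,0,0],[0,0,0,0,0,0,0]]]'
python3 - <<'E'
from h import *
plan(441.2,-4.3,29,0)
E
```

```text
time_s: 16.45
tool_pos: [442.6, -4.6, 32.8]
tcp_rot: [1.0, -0.002, 0.002, -0.001]
ft_force: [0.1, 0.3, -0.3]
opening: 1.0
t 16.45 p [442.6  -4.6  32.8] yaw -0.2 f [ 0.1  0.3 -0.3] op 1.0 | shift cm [-0.14 -0.03  0.38] len 0.41 turn [-0.1 -0.2 -0.2]
```

```bash
python3 -m pendant '[[[-0.15,0,0.35,0,-0.2,0,0],[0,0,0,0,0,0,1],[0,0,0,0,0,0,1],[0,0,0,0,0,0,1],[0,0,0,0,0,0,1]]]'; python3 -m pendant '[[[0,0,0,0,0,0,1],[0,0,0,0,0,0,1]]]'
python3 - <<'E'
from h import *
plan(441.2,-4.3,29,0)
E
```

```text
time_s: 16.95
tool_pos: [442.6, -4.7, 31.8]
tcp_rot: [1.0, -0.002, 0.001, -0.001]
ft_force: [-0.2, -0.3, -0.4]
opening: 0.724
time_s: 17.15
tool_pos: [442.8, -4.7, 32.1]
tcp_rot: [1.0, -0.002, 0.002, -0.001]
ft_force: [-0.0, 0.1, -0.3]
opening: 0.722
t 17.15 p [442.8  -4.7  32.1] yaw -0.2 f [-0.   0.1 -0.3] op 0.722 | shift cm [-0.16 -0.04  0.31] len 0.35 turn [-0.1 -0.2 -0.2]
```

```bash
python3 -m pendant '[[[0,0,-2,0,0,0,1],[0,0,-4,0,0,0,1],[0,0,-4,0,0,0,1],[1,0,-1,0,0,0,1],[3,-0.3,0,0,0,0,1]]]'; python3 -m pendant '[[[4,-0.3,0,0,0,0,1],[4,-0.3,0,0,0,0,1],[2,0,0,0,0,0,1],[0,0,0,0,0,0,1],[0,0,0,0,0,0,1]]]'
python3 - <<'E'
from h import *
plan(631.3,8.7,58.5,0)
im,d,c,P,U,V,s=wcloud('w8')
L=R.from_quat(s['tcp_rot']).inv().apply((P-np.array(s['tool_pos'])).reshape(-1,3)).reshape(P.shape)
mm=(abs(L[...,1])<33)&(L[...,2]>4)&(L[...,2]<30)&(V>230)&(V<400)
q=L[mm]; print(np.percentile(q[:,2],[25,50,75]),np.round(np.percentile(q[:,0],[99.5]),1))
m=(P[...,2]>22)&(P[...,2]<32)&(np.hypot(P[...,0]-630,P[...,1]-9)<60); p=P[m]; print('placed',len(p),np.round(p.mean(0),1),fitc(p))
E
```

```text
time_s: 17.65
tool_pos: [479.6, -2.3, 145.6]
tcp_rot: [1.0, -0.002, -0.001, -0.0]
ft_force: [0.5, -0.0, -0.9]
opening: 0.722
time_s: 18.15
tool_pos: [585.9, 3.4, 146.1]
tcp_rot: [1.0, -0.002, 0.001, -0.0]
ft_force: [-0.8, -0.1, -1.1]
opening: 0.724
t 18.15 p [585.9   3.4 146.1] yaw -0.3 f [-0.8 -0.1 -1.1] op 0.724 | shift cm [ 4.52 -0.55  8.77] len 9.88 turn [-0.  -0.1 -0.3]
[16.5746451  17.0362648  17.54267535] [30.]
placed 7780 [630.7  10.1  26.9] ((629.5755615234375, 10.178790092468262), 31.90483856201172)
```

View pics/w8.png

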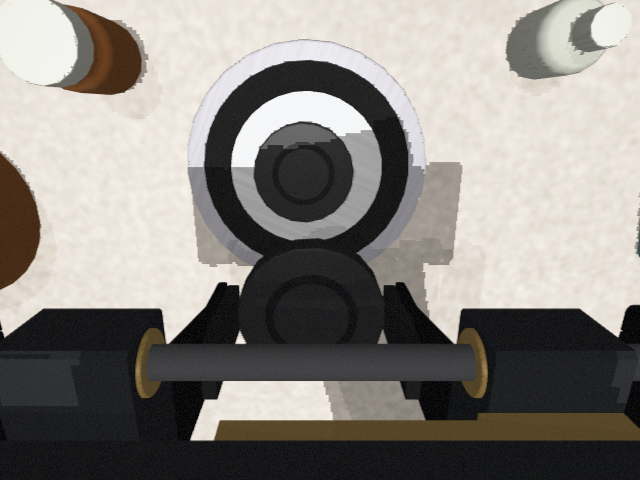

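```bash
python3 -m pendant '[[[2.5,-0.3,0,0,0,0,1],[1.5,-0.2,1,0,0,0,1],[0,0,2.5,0,0,0,1],[0,0,2,0,0,0,1],[0,0,0,0,0,0,1]]]'; python3 -m pendant '[[[0,0,0,0,0,0,1]]]'
python3 - <<'E'
from h import *
plan(631.4,9,58.5,0)
E
```

```text
time_s: 18.7
tool_pos: [623.0, 7.2, 91.3]
tcp_rot: [1.0, -0.003, 0.001, 0.001]
ft_force: [-0.4, -0.8, -0.1]
opening: 0.723
time_s: 18.8
tool_pos: [622.4, 7.2, 91.9]
tcp_rot: [1.0, -0.003, 0.001, 0.001]
ft_force: [0.0, -0.5, 0.4]
opening: 0.719
t 18.8 p [622.4   7.2  91.9] yaw -0.3 f [ 0.  -0.5  0.4] op 0.719 | shift cm [ 0.9  -0.2   3.35] len 3.47 turn [ 0.1 -0.1 -0.3]
```

```bash
python3 -m pendant '[[[0.8,-0.15,1,0,0,0,1],[0,0,1,0,0,0,1],[0,0,0,0,0,0,1],[0,0,0,0,0,0,1]]]'
python3 - <<'E'
from h import *
plan(631.4,9,58.5,0)
E
```

```text
time_s: 19.2
tool_pos: [631.8, 8.5, 73.4]
tcp_rot: [1.0, -0.003, 0.003, 0.002]
ft_force: [-0.6, 0.1, -0.8]
opening: 0.721
t 19.2 p [631.8   8.5  73.4] yaw -0.3 f [-0.6  0.1 -0.8] op 0.721 | shift cm [-0.05 -0.06  1.49] len 1.49 turn [ 0.2 -0.3 -0.3]
```

```bash
python3 -m pendant '[[[-0.1,-0.05,0.8,0.2,-0.2,0,1],[0,0,0.7,0,0,0,1],[0,0,0,0,0,0,1]]]'
python3 - <<'E'
from h import *
plan(631.4,9,58.5,0)
E
```

```text
time_s: 19.5
tool_pos: [631.4, 9.0, 58.0]
tcp_rot: [1.0, -0.003, 0.001, -0.0]
ft_force: [-0.3, 0.7, 0.7]
opening: 0.724
t 19.5 p [631.4   9.   58. ] yaw -0.3 f [-0.3  0.7  0.7] op 0.724 | shift cm [-0.    0.   -0.05] len 0.05 turn [-0.  -0.2 -0.3]
```

```bash
python3 -m pendant '[[[0,0,0,0,0,0,0],[0,0,0,0,0,0,0],[0,0,0,0,0,0,0],[0,0,-2,0,0,0,0],[0,0,-4,0,0,0,0]]]'; python3 -m pendant '[[[0,0,-4,0,0,0,0],[-4,0,-1,0,0,0,0],[-4,0,0,0,0,0,0],[-2,0,0,0,0,0,0],[0,0,0,0,0,0,0]]]'; python3 -m pendant '[[[0,0,0,0,0,0,0],[0,0,0,0,0,0,0]]]'
cat >> h.py <<'E'
def stackc(P,z0,z1,rad=60):
    m=(P[...,2]>z0)&(P[...,2]<z1)&(np.hypot(P[...,0]-630,P[...,1]-9)<rad); p=P[m]; print('stack',len(p),np.round(p.mean(0),1),'z',np.round(np.percentile(p[:,2],[5,50,95]),1),fitc(p))
def topdiscs(name=None):
    im,d,c=shot('top',name); V,U=np.mgrid[:480,:640]; P=px2w(c,U,V,d); hsv=cv2.cvtColor(im,cv2.COLOR_RGB2HSV)
    m=(P[...,0]>330)&(P[...,0]<800)&(abs(P[...,1])<420)&(P[...,2]>8)&(P[...,2]<20)&(hsv[...,2]<110)
    n,l,s,cc=cv2.connectedComponentsWithStats(m.astype(np.uint8))
    for i in range(1,n):
        if 120<s[i,4]<600:
            p=P[l==i]; print('disc',np.round(cc[i]),s[i,4],np.round(p.mean(0),1),np.round(np.ptp(p,axis=0)[:2]))
    m=(P[...,2]>118)&(P[...,2]<135)&(P[...,1]>200)&(P[...,1]<330)&(P[...,0]>530)&(P[...,0]<690); p=P[m]; print('dknob',len(p),np.round(p.mean(0),1) if len(p) else '')
    return im,d,c,P
E
python3 - <<'E'
from h import *
plan(456,160,110,0)
im,d,c,P,U,V,s=wcloud('w9'); stackc(P,34,46)
topdiscs('top1')
E
```

```text
time_s: 20.0
tool_pos: [627.5, 8.5, 113.6]
tcp_rot: [1.0, -0.003, -0.004, -0.0]
ft_force: [-0.0, 0.6, 0.9]
opening: 0.985
time_s: 20.5
tool_pos: [528.4, 10.0, 172.8]
tcp_rot: [1.0, -0.003, 0.002, -0.0]
ft_force: [0.3, -0.5, -0.3]
opening: 1.001
time_s: 20.7
tool_pos: [529.4, 9.8, 173.5]
tcp_rot: [1.0, -0.003, 0.003, -0.0]
ft_force: [0.4, 0.9, 0.1]
opening: 1.001
t 20.7 p [529.4   9.8 173.5] yaw -0.3 f [0.4 0.9 0.1] op 1.001 | shift cm [ -7.46 -14.97   6.32] len 17.88 turn [-0.  -0.3 -0.3]
stack 8540 [630.7  11.1  40.7] z [39.4 40.7 41.9] ((629.9957885742188, 11.226616859436035), 31.912160873413086)
disc [249. 258.] 284 [455.5 159.8  14.5] [45. 47.]
disc [430. 263.] 295 [ 446.6 -281.    13.5] [47. 48.]
disc [199. 268.] 294 [429.4 282.5  14. ] [45. 49.]
dknob 113 [596.8 262.9 124. ]
```

View pics/w9.png

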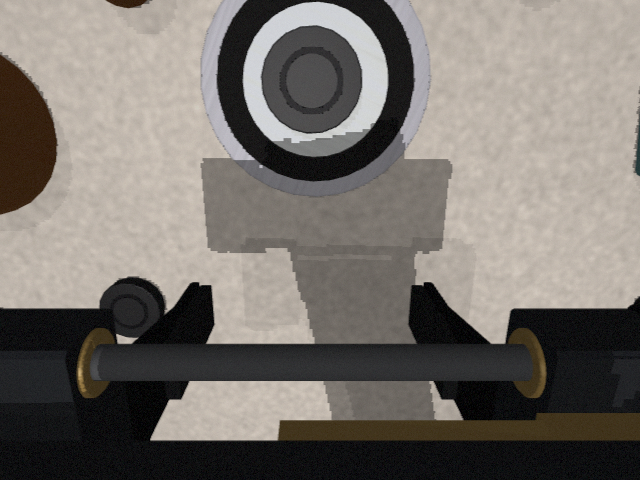

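View pics/top1.png

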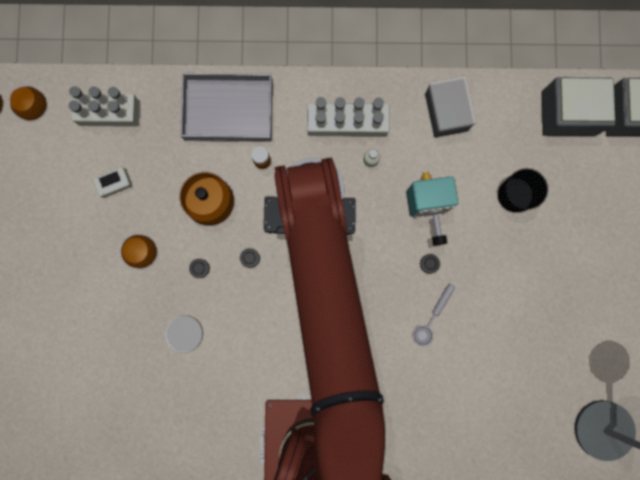

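Stack is centred to ~2 mm (disc col 312 vs ring 316). Nothing was knocked so far. Next, narrow disc at (456,160).

```bash
python3 -m pendant '[[[-2,-4,0,0,0,0,0],[-2,-4,0,0,0,0,0],[-2,-3.5,1,0,0,0,0],[-1,-2,3,0,0,0,0],[0,0,2,0,0,0,0]]]'; python3 -m pendant '[[[0,0,0,0,0,0,0],[0,0,0,0,0,0,0],[0,0,0,0,0,0,0]]]'
cat >> h.py <<'E'
def dnear(P,x,y,Rr,z0=9,z1=18):
    m=(P[...,2]>z0)&(P[...,2]<z1)&(np.hypot(P[...,0]-x,P[...,1]-y)<Rr+14); p=P[m]
    if len(p)<100: print('none');return
    ys=np.arange(p[:,1].min()+3,p[:,1].max()-3,1.5); k=np.array([[p[abs(p[:,1]-q)<1][:,0].max(),q] for q in ys])
    print('disc',len(p),np.round(p.mean(0),1),'fit',circfit(k,Rr),np.round([p.min(0),p.max(0)],1).tolist())
E
python3 - <<'E'
from h import *
plan(456,160,29,0)
im,d,c,P,U,V,s=wcloud('w10'); dnear(P,456,160,25)
E
```

```text
time_s: 21.3
tool_pos: [463.8, 151.0, 113.3]
tcp_rot: [1.0, -0.005, 0.005, -0.003]
ft_force: [-0.3, -0.8, -0.6]
opening: 1.0
time_s: 21.6
tool_pos: [463.5, 151.7, 111.8]
tcp_rot: [1.0, -0.004, 0.003, -0.003]
ft_force: [-0.0, 1.0, 0.1]
opening: 0.998
t 21.6 p [463.5 151.7 111.8] yaw -0.4 f [-0.   1.   0.1] op 0.998 | shift cm [-0.8  -0.77  8.28] len 8.36 turn [-0.3 -0.3 -0.4]
disc 4789 [459.  160.4  15.1] fit (array([502.94867305, 159.56949663]), np.float64(4.526915939736542)) [[432.5, 136.0, 9.0], [482.4, 185.2, 17.6]]
```

View pics/w10.png

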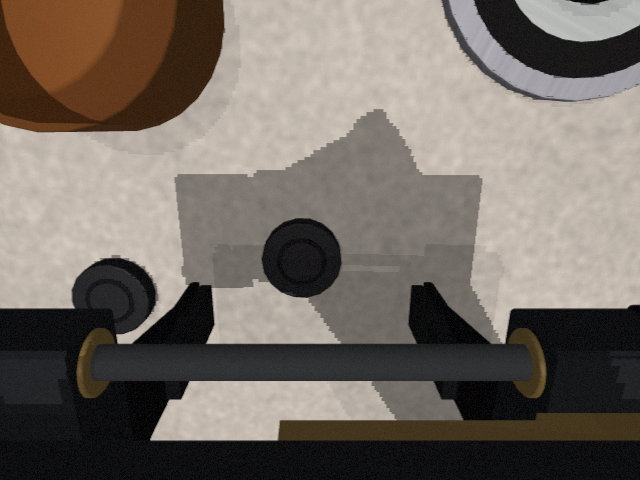

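```bash
python3 -m pendant '[[[-0.6,-0.8,1,0,-0.3,0,0],[0,0,2,0,0,0,0],[0,0,2,0,0,0,0],[0,0,0,0,0,0,0],[0,0,0,0,0,0,0]]]'
python3 - <<'E'
from h import *
plan(457.1,160.3,29,0)
E
```

```text
time_s: 22.15
tool_pos: [459.6, 161.2, 62.4]
tcp_rot: [1.0, -0.006, 0.003, -0.004]
ft_force: [0.4, 0.3, 0.8]
opening: 0.998
t 22.15 p [459.6 161.2  62.4] yaw -0.7 f [0.4 0.3 0.8] op 0.998 | shift cm [-0.27  0.12  3.34] len 3.35 turn [-0.4 -0.3 -0.7]
```

```bash
python3 -m pendant '[[[-0.3,0.1,1,-0.4,-0.3,0.7,0],[0,0,1.2,0,0,0,0],[0,0,0.8,0,0,0,0],[0,0,0,0,0,0,0]]]'
python3 - <<'E'
from h import *
plan(457.1,160.3,29.5,0)
E
```

```text
time_s: 22.55
tool_pos: [457.5, 160.6, 31.8]
tcp_rot: [1.0, -0.013, 0.001, -0.0]
ft_force: [0.0, 0.3, -0.2]
opening: 1.002
t 22.55 p [457.5 160.6  31.8] yaw -1.5 f [ 0.   0.3 -0.2] op 1.002 | shift cm [-0.04  0.03  0.23] len 0.24 turn [-0.  -0.1 -1.5]
```

```bash
python3 -m pendant '[[[0,0,0.2,0,0,-1,0],[0,0,0,0,0,0,1],[0,0,0,0,0,0,1],[0,0,0,0,0,0,1],[0,0,0,0,0,0,1]]]'; python3 -m pendant '[[[0,0,0,0,0,0,1],[0,0,0,0,0,0,1],[0,0,0,0,0,0,1]]]'
python3 - <<'E'
from h import *
plan(457.1,160.3,29.5,0)
E
```

```text
time_s: 23.05
tool_pos: [458.0, 160.7, 30.2]
tcp_rot: [1.0, -0.003, 0.001, -0.0]
ft_force: [-0.3, 0.2, -0.3]
opening: 0.721
time_s: 23.35
tool_pos: [458.2, 160.7, 30.5]
tcp_rot: [1.0, -0.004, 0.002, -0.0]
ft_force: [-0.4, -0.7, -0.1]
opening: 0.559
t 23.35 p [458.2 160.7  30.5] yaw -0.4 f [-0.4 -0.7 -0.1] op 0.559 | shift cm [-0.11  0.04  0.1 ] len 0.16 turn [-0.  -0.2 -0.4]
```

```bash
python3 -m pendant '[[[0,0,0,0,0,0,1],[0,0,-2,0,0,0,1],[0,0,-4,0,0,0,1],[0,0,-4,0,0,0,1],[2,2,-2,0,0,0,1]]]'; python3 -m pendant '[[[3,3.5,0,0,0,0,1],[3,3.5,0,0,0,0,1],[3,3.5,0,0,0,0,1],[1.5,1.5,0,0,0,0,1],[0,0,0,0,0,0,1]]]'; python3 -m pendant '[[[0,0,0,0,0,0,1],[0,0,0,0,0,0,1]]]'
cat >> h.py <<'E'
def held(P,s,V,hw=33):
    L=R.from_quat(s['tcp_rot']).inv().apply((P-np.array(s['tool_pos'])).reshape(-1,3)).reshape(P.shape)
    mm=(abs(L[...,1])<hw)&(L[...,2]>4)&(L[...,2]<35)&(V>230)&(V<400)
    q=L[mm]; print('held',len(q),'topz',np.percentile(q[:,2],[25,50,75]),'xmax',np.round(np.percentile(q[:,0],[99.5]),1))
E
python3 - <<'E'
from h import *
im,d,c,P,U,V,s=wcloud('w11'); held(P,s,V,23); stackc(P,36,46)
plan(630.5,8.6,71,0)
E
```

```text
time_s: 23.85
tool_pos: [473.4, 142.4, 151.1]
tcp_rot: [1.0, -0.001, -0.003, -0.0]
ft_force: [1.0, 0.3, -0.3]
opening: 0.56
time_s: 24.35
tool_pos: [585.9, 15.3, 156.1]
tcp_rot: [1.0, -0.001, 0.002, 0.001]
ft_force: [0.5, 0.8, -0.8]
opening: 0.565
time_s: 24.55
tool_pos: [585.1, 16.1, 155.5]
tcp_rot: [1.0, -0.001, 0.002, 0.0]
ft_force: [0.2, -0.5, 0.3]
opening: 0.557
held 8693 topz [15.08317056 15.55494123 16.10915795] xmax [23.7]
stack 8057 [630.8  11.6  40.9] z [39.7 40.9 42.1] ((629.6448974609375, 11.494088172912598), 31.891347885131836)
t 24.6 p [584.9  16.5 155.5] yaw -0.1 f [-0.7  0.  -0.8] op 0.565 | shift cm [4.53 0.78 8.47] len 9.64 turn [ 0.  -0.2 -0.1]
```

View pics/w11.png

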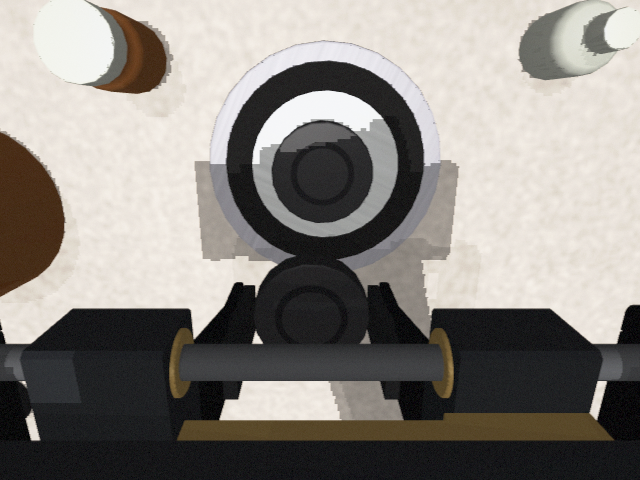

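```bash
python3 -m pendant '[[[2.5,0.4,0,0,0,0,1],[1.5,0.3,1,0,0,0,1],[0.3,0,2.5,0,0,0,1],[0,0,1,0,0,0,1],[0,0,0,0,0,0,1]]]'; python3 -m pendant '[[[0,0,0,0,0,0,1]]]'
python3 - <<'E'
from h import *
plan(631,8.6,71,0)
E
```

```text
time_s: 25.1
tool_pos: [627.0, 15.9, 111.4]
tcp_rot: [1.0, 0.004, 0.002, -0.0]
ft_force: [-0.5, 0.4, -0.2]
opening: 0.563
time_s: 25.2
tool_pos: [626.6, 16.7, 111.9]
tcp_rot: [1.0, 0.004, 0.002, -0.0]
ft_force: [-0.1, 0.3, 0.8]
opening: 0.564
t 25.2 p [626.6  16.7 111.9] yaw 0.5 f [-0.1  0.3  0.8] op 0.564 | shift cm [0.42 0.81 4.09] len 4.19 turn [-0.  -0.3  0.5]
```

```bash
python3 -m pendant '[[[0.4,0.7,0.8,0,-0.3,0,1],[0,0,1.2,0,0,0,1],[0,0,0.7,0,0,0,1],[0,0,0,0,0,0,1],[0,0,0,0,0,0,1]]]'
python3 - <<'E'
from h import *
plan(631,8.6,71,0)
E
```

```text
time_s: 25.7
tool_pos: [631.3, 9.2, 84.9]
tcp_rot: [1.0, 0.004, 0.001, 0.0]
ft_force: [-1.0, 0.2, 0.5]
opening: 0.558
t 25.7 p [631.3   9.2  84.9] yaw 0.5 f [-1.   0.2  0.5] op 0.558 | shift cm [-0.04  0.06  1.39] len 1.39 turn [ 0.  -0.1  0.5]
```

```bash
python3 -m pendant '[[[-0.1,0.05,0.7,0,0,0,1],[0,0,0.6,0,0,0,1],[0,0,0,0,0,0,1]]]'
python3 - <<'E'
from h import *
plan(631,8.6,71,0)
E
```

```text
time_s: 26.0
tool_pos: [630.4, 8.6, 71.2]
tcp_rot: [1.0, 0.004, 0.001, 0.0]
ft_force: [-0.2, 0.1, -0.2]
opening: 0.564
t 26.0 p [630.4   8.6  71.2] yaw 0.5 f [-0.2  0.1 -0.2] op 0.564 | shift cm [0.06 0.   0.02] len 0.06 turn [ 0.  -0.1  0.5]
```

```bash
python3 -m pendant '[[[0,0,0.05,0,0,0,0],[0,0,0,0,0,0,0],[0,0,0,0,0,0,0],[0,0,-2,0,0,0,0],[0,0,-4,0,0,0,0]]]'; python3 -m pendant '[[[0,0,-3,0,0,0,0],[-4,0,-1,0,0,0,0],[-4,0,0,0,0,0,0],[-2,0,0,0,0,0,0],[0,0,0,0,0,0,0]]]'; python3 -m pendant '[[[0,0,0,0,0,0,0],[0,0,0,0,0,0,0]]]';python3 - <<'E'
from h import *
plan(440,281,110,0)
im,d,c,P,U,V,s=wcloud('w12'); stackc(P,49,60);stackc(P,36,46)
topdiscs('top2')
E
```

```text
time_s: 26.5
tool_pos: [627.2, 8.5, 126.8]
tcp_rot: [1.0, 0.004, -0.004, -0.0]
ft_force: [0.2, -0.3, 1.4]
opening: 0.927
time_s: 27.0
tool_pos: [528.3, 8.6, 175.6]
tcp_rot: [1.0, 0.005, 0.002, -0.0]
ft_force: [-0.2, 0.2, 0.6]
opening: 0.999
time_s: 27.2
tool_pos: [529.4, 8.5, 176.5]
tcp_rot: [1.0, 0.004, 0.004, 0.0]
ft_force: [-0.4, -0.2, 0.2]
opening: 0.995
t 27.2 p [529.4   8.5 176.5] yaw 0.5 f [-0.4 -0.2  0.2] op 0.995 | shift cm [ -8.74 -27.33   6.57] len 29.44 turn [ 0.  -0.4  0.5]
stack 5631 [629.8  10.8  54.6] z [53.4 54.6 55.9] ((629.3746337890625, 10.825106620788574), 24.860015869140625)
stack 2702 [630.6  12.1  40.5] z [39.3 40.5 41.7] ((629.8274536132812, 11.157398223876953), 31.904850006103516)
disc [430. 263.] 284 [ 446.4 -281.2   13.8] [47. 47.]
disc [199. 268.] 298 [429.3 282.5  14.4] [44. 49.]
dknob 109 [596.8 262.9 124.3]
```

View pics/w12.png

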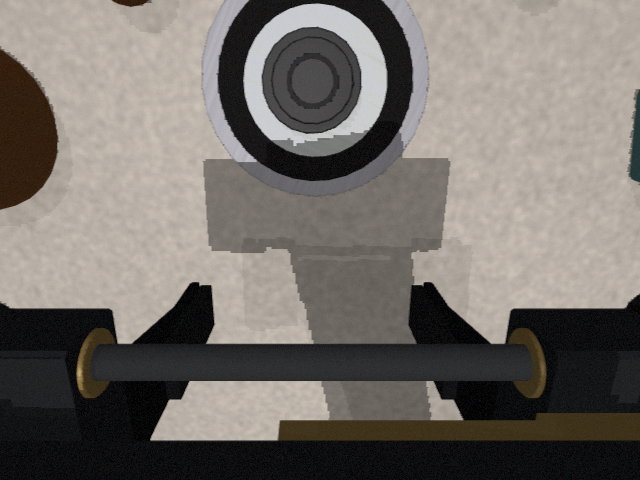

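```bash
python3 -m pendant '[[[-1,-4,0,0,0,0,0],[-1,-5,0,0,0,0,0],[-1,-5,0,0,0,0,0],[-2,-5,0,0,0,0,0],[-1,-3.5,0,0,0,0,0]]]'; python3 -m pendant '[[[0,0,0,0,0,-8,0],[0,0,1,0,0,-8,0],[0,0,2,0,0,-8,0],[0,0,0,0,0,0,0],[0,0,0,0,0,0,0]]]';python3 - <<'E'
from h import *
im,d,c,P,U,V,s=wcloud('w13'); dnear(P,430,282,25)
plan(430.5,282.5,110,25)
E
```

```text
time_s: 27.8
tool_pos: [473.3, 230.2, 174.6]
tcp_rot: [1.0, -0.002, 0.003, -0.001]
ft_force: [-0.6, -0.3, -0.5]
opening: 1.004
time_s: 28.3
tool_pos: [472.3, 241.1, 144.0]
tcp_rot: [0.976, 0.216, 0.003, -0.004]
ft_force: [0.5, -0.3, 0.8]
opening: 1.002
disc 3701 [431.5 283.9  14.8] fit (array([430.08269256, 283.7285842 ]), np.float64(0.1771518781456584)) [[405.0, 259.0, 9.0], [455.1, 308.6, 17.2]]
t 28.35 p [472.3 240.8 144. ] yaw 24.9 f [0.1 0.1 0.8] op 1.0 | shift cm [-2.05 -5.52  3.42] len 6.81 turn [-0.3 -0.4 -0.1]
```

View pics/w13.png

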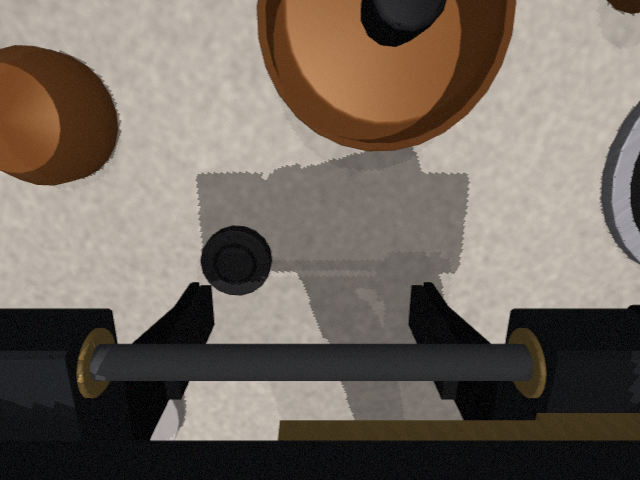

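```bash
python3 -m pendant '[[[-1.1,-2.8,0,0,-0.3,0,0],[-1.1,-2.8,1,0,0,0,0],[0,0,3,0,0,0,0],[0,0,2,0,0,0,0],[0,0,0,0,0,0,0]]]'; python3 -m pendant '[[[0,0,0,0,0,0,0],[0,0,0,0,0,0,0]]]';python3 - <<'E'
from h import *
im,d,c,P,U,V,s=wcloud('w14'); dnear(P,430,282,25)
plan(430.2,283.5,30,25)
E
```

```text
time_s: 28.85
tool_pos: [431.5, 285.1, 87.5]
tcp_rot: [0.979, 0.206, 0.003, -0.004]
ft_force: [-1.0, -0.4, 1.1]
opening: 1.0
time_s: 29.05
tool_pos: [432.8, 285.3, 89.5]
tcp_rot: [0.979, 0.204, 0.004, -0.004]
ft_force: [0.9, -0.5, 0.3]
opening: 1.0
disc 5741 [431.9 284.8  15. ] fit (array([430.56254175, 284.26034069]), np.float64(0.15309591385256643)) [[405.8, 259.5, 9.0], [455.6, 309.2, 17.5]]
t 29.1 p [433.  285.4  89.8] yaw 23.5 f [-0.3  0.5 -0.1] op 0.999 | shift cm [-0.4   0.11  5.97] len 5.99 turn [-0.4 -0.6 -1.5]
```

```bash
python3 -m pendant '[[[-0.3,0.1,1.5,-0.4,-0.6,0,0],[0,0,2,0,0,0,0],[0,0,1,0,0,0,0],[0,0,0,0,0,0,0],[0,0,0,0,0,0,0]]]';python3 - <<'E'
from h import *
plan(430.4,283.9,30,23)
E
```

```text
time_s: 29.6
tool_pos: [432.4, 283.0, 43.9]
tcp_rot: [0.979, 0.202, 0.001, 0.001]
ft_force: [0.1, -0.1, -0.3]
opening: 1.0
t 29.6 p [432.4 283.   43.9] yaw 23.3 f [ 0.1 -0.1 -0.3] op 1.0 | shift cm [-0.15 -0.16  1.39] len 1.41 turn [ 0.1 -0.1  0.3]
```

```bash
python3 -m pendant '[[[-0.15,-0.15,0.7,0,0,0,0],[0,0,0.7,0,0,0,0],[0,0,0,0,0,0,1],[0,0,0,0,0,0,1],[0,0,0,0,0,0,1]]]';python3 -m pendant '[[[0,0,0,0,0,0,1],[0,0,0,0,0,0,1],[0,0,0,0,0,0,1],[0,0,0,0,0,0,1]]]';python3 - <<'E'
from h import *
plan(430.4,283.9,30,23)
E
```

```text
time_s: 30.1
tool_pos: [431.0, 284.3, 30.0]
tcp_rot: [0.979, 0.202, 0.002, 0.001]
ft_force: [-0.2, 0.2, 0.8]
opening: 0.808
time_s: 30.5
tool_pos: [431.4, 284.5, 30.5]
tcp_rot: [0.979, 0.202, 0.002, 0.001]
ft_force: [0.0, -0.3, -0.9]
opening: 0.561
t 30.5 p [431.4 284.5  30.5] yaw 23.3 f [ 0.  -0.3 -0.9] op 0.561 | shift cm [-0.11  0.01  0.05] len 0.12 turn [ 0.1 -0.3  0.3]
```

```bash
python3 -m pendant '[[[0,0,-2,0,0,0,1],[0,0,-4,0,0,0,1],[0,0,-4,0,0,0,1],[0,0,-3,0,0,0,1],[0,0,-1,0,0,0,1]]]';python3 -m pendant '[[[0,0,0,0,0,8,1],[0,0,0,0,0,8,1],[0,0,0,0,0,7,1],[0,0,0,0,0,0,1],[0,0,0,0,0,0,1]]]';python3 - <<'E'
from h import *
plan(585,9,180,0)
E
```

```text
time_s: 31.0
tool_pos: [428.8, 283.6, 173.1]
tcp_rot: [0.979, 0.202, -0.0, 0.001]
ft_force: [0.5, 0.3, -0.6]
opening: 0.563
time_s: 31.5
tool_pos: [429.0, 283.2, 172.9]
tcp_rot: [1.0, -0.002, 0.001, 0.001]
ft_force: [0.7, -0.4, -0.5]
opening: 0.564
t 31.5 p [429.  283.2 172.9] yaw -0.3 f [ 0.7 -0.4 -0.5] op 0.564 | shift cm [15.72 27.35 -0.61] len 31.55 turn [ 0.1 -0.1 -0.3]
```

```bash
python3 -m pendant '[[[1.5,3,0,0,0,0,1],[2.3,4,0,0,0,0,1],[2.3,4,0,0,0,0,1],[2.3,4,0,0,0,0,1],[2.3,4,0,0,0,0,1]]]';python3 -m pendant '[[[2.3,4,0,0,0,0,1],[1.5,2.5,0,0,0,0,1],[0,0,0,0,0,0,1],[0,0,0,0,0,0,1],[0,0,0,0,0,0,1]]]';python3 - <<'E'
from h import *
im,d,c,P,U,V,s=wcloud('w15'); held(P,s,V,23); stackc(P,49,60)
plan(631,8.6,85,0)
E
```

```text
time_s: 32.0
tool_pos: [536.5, 95.5, 171.8]
tcp_rot: [1.0, 0.015, -0.0, 0.0]
ft_force: [0.7, 2.2, 0.1]
opening: 0.561
time_s: 32.5
tool_pos: [579.0, 20.6, 168.6]
tcp_rot: [1.0, 0.017, -0.002, 0.001]
ft_force: [-0.0, 0.6, -0.9]
opening: 0.563
held 8615 topz [15.1395163  15.59696162 16.1549795 ] xmax [23.4]
stack 5068 [629.9  11.4  54.8] z [53.7 54.9 56. ] ((628.903076171875, 11.31191349029541), 25.067241668701172)
t 32.55 p [578.8  21.2 168.6] yaw 1.9 f [-0.2  0.9 -0.7] op 0.566 | shift cm [5.21 1.42 8.34] len 9.94 turn [0.1 0.2 1.9]
```

View pics/w15.png

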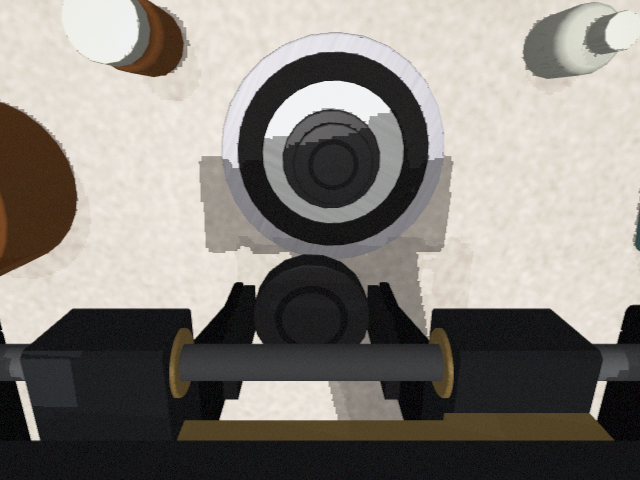

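```bash
python3 -m pendant '[[[2.5,0.7,0,0,0,0,1],[2,0.7,1,0,0,0,1],[0.3,0,2.5,0,0,0,1],[0,0,1.5,0,0,0,1],[0,0,0,0,0,0,1]]]'; python3 -m pendant '[[[0,0,0,0,0,0,1]]]'
python3 - <<'E'
from h import *
plan(631.2,8.6,85,0)
E
```

```text
time_s: 33.05
tool_pos: [627.0, 16.1, 118.4]
tcp_rot: [1.0, 0.024, -0.001, 0.0]
ft_force: [-0.2, -0.5, -0.3]
opening: 0.556
time_s: 33.15
tool_pos: [626.5, 17.1, 118.7]
tcp_rot: [1.0, 0.025, -0.001, 0.0]
ft_force: [-0.5, 0.4, -0.2]
opening: 0.564
t 33.15 p [626.5  17.1 118.7] yaw 2.8 f [-0.5  0.4 -0.2] op 0.564 | shift cm [0.44 0.87 3.37] len 3.51 turn [0.  0.2 2.8]
```

```bash
python3 -m pendant '[[[0.4,0.75,0.8,0,0,0,1],[0,0,0.8,0,0,0,1],[0,0,0.3,0,0,0,1],[0,0,0,0,0,0,1],[0,0,0,0,0,0,1]]]'
python3 - <<'E'
from h import *
plan(631.2,8.6,85,0)
E
```

```text
time_s: 33.65
tool_pos: [631.6, 9.5, 100.9]
tcp_rot: [1.0, 0.025, 0.0, 0.001]
ft_force: [-0.9, 0.3, 0.3]
opening: 0.564
t 33.65 p [631.6   9.5 100.9] yaw 2.9 f [-0.9  0.3  0.3] op 0.564 | shift cm [-0.05  0.08  1.59] len 1.59 turn [ 0.1 -0.   2.9]
```

```bash
python3 -m pendant '[[[-0.05,0.1,0.8,0,0,0,1],[0,0,0.7,0,0,0,1],[0,0,0,0,0,0,1]]]'
python3 - <<'E'
from h import *
plan(631.2,8.6,85,0)
E
```

```text
time_s: 33.95
tool_pos: [631.3, 8.3, 85.0]
tcp_rot: [1.0, 0.025, 0.001, 0.001]
ft_force: [0.1, 0.3, 0.2]
opening: 0.561
t 33.95 p [631.3   8.3  85. ] yaw 2.9 f [0.1 0.3 0.2] op 0.561 | shift cm [-0.01 -0.03  0.  ] len 0.03 turn [ 0.1 -0.1  2.9]
```

Released next; then lift and check.

```bash
python3 -m pendant '[[[0,0,0.05,0,0,0,0],[0,0,0,0,0,0,0],[0,0,0,0,0,0,0],[0,0,-2,0,0,0,0],[0,0,-4,0,0,0,0]]]'; python3 -m pendant '[[[0,0,-2,0,0,0,0],[-4,0,-1,0,0,0,0],[-4,0,0,0,0,0,0],[-2,0,0,0,0,0,0],[0,0,0,0,0,0,0]]]'; python3 -m pendant '[[[0,0,0,0,0,0,0],[0,0,0,0,0,0,0]]]';python3 - <<'E'
from h import *
im,d,c,P,U,V,s=wcloud('w16'); stackc(P,63,75);stackc(P,36,46)
PP,m=ring_wrist(im,c,s,U,V); 
cs,hi=cv2.findContours((m*(V<260)).astype(np.uint8),cv2.RETR_CCOMP,cv2.CHAIN_APPROX_NONE)
for k,h in zip(cs,hi[0]):
    if len(k)>150:
        k=k[:,0];ok=(k[:,1]>2)&(k[:,0]>2)&(k[:,0]<637); p=PP[k[ok,1],k[ok,0]]; print(len(k),h[3]>=0,circfit(p))
topdiscs('top3')
plan(448,-282,110,9)
E
```

```text
time_s: 34.45
tool_pos: [628.1, 8.2, 140.3]
tcp_rot: [1.0, 0.025, -0.004, 0.0]
ft_force: [1.8, -0.3, 0.3]
opening: 0.926
time_s: 34.95
tool_pos: [529.1, 4.2, 178.4]
tcp_rot: [1.0, 0.025, 0.001, 0.0]
ft_force: [-0.1, 0.3, -0.2]
opening: 1.0
time_s: 35.15
tool_pos: [530.3, 4.1, 179.3]
tcp_rot: [1.0, 0.025, 0.002, 0.001]
ft_force: [-0.3, -0.2, -0.4]
opening: 0.999
stack 6189 [630.4  10.4  68.6] z [67.4 68.6 69.9] ((629.8688354492188, 10.353801727294922), 24.951597213745117)
stack 1965 [625.5  14.1  40.5] z [39.2 40.5 41.7] ((629.6853637695312, 11.296339988708496), 31.910043716430664)
165 False (array([631.4018109 ,  11.13327336,  34.19776205]), np.float64(0.19403952611232494))
212 False (array([ 628.54949024, -398.33694013,  178.18146691]), np.float64(1.1679650012991143))
173 False (array([633.34084753,   9.98358323,  18.72735221]), np.float64(0.3099276625533819))
337 False (array([598.97383714, 255.54295556,  59.96824179]), np.float64(0.18061998283455583))
282 False (array([633.41903829,   9.74226906,  30.33397336]), np.float64(0.4519486386822325))
245 True (array([633.2227954 ,  10.16896396,  29.31728976]), np.float64(0.20053145039982717))
569 False (array([629.95203294,   8.34055399,  67.3640669 ]), np.float64(0.20532525034890725))
421 True (array([630.15989528,   8.40052194,  50.62938593]), np.float64(0.1951079246921248))
disc [429. 263.] 292 [ 446.7 -280.8   13.6] [46. 48.]
dknob 114 [596.7 262.9 123.8]
t 35.25 p [530.4   4.2 179.1] yaw 2.9 f [0.3 0.7 0.2] op 1.004 | shift cm [-9.71 28.16  6.89] len 30.57 turn [ 0.1 -0.2 -6.1]
```

View pics/w16.png

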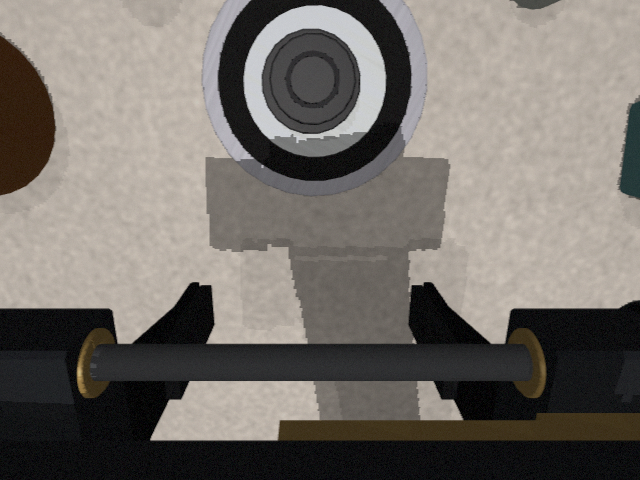

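```bash
cat >> h.py <<'E'
def plant_(x,y,z,yaw,tilt):
    s=r.state();M=R.from_quat(s['tcp_rot']);p=np.array(s['tool_pos'])
    sh=M.inv().apply(np.array([x,y,z])-p)/10
    T=R.from_euler('z',yaw,degrees=True)*R.from_euler('x',180,degrees=True)*R.from_euler('y',tilt,degrees=True)
    w=(M.inv()*T).as_rotvec(degrees=True); D=np.array([x,y,z])-p
    print('t',round(s['time_s'],2),'p',np.round(p,1),'zax',np.round(M.as_matrix()[:,2],3),'f',np.round(s['ft_force'],1),'op',round(s['opening'],3),'| dworld',np.round(D,1),'shift cm',np.round(sh,2),'turn',np.round(w,1))
E
python3 -m pendant '[[[-1,3,0,0,0,0,0],[-1.5,4.7,0,0,0,0,0],[-1.5,4.7,0,0,0,0,0],[-1.5,4.7,0,0,0,0,0],[-1.5,4.7,0,0,0,0,0]]]';python3 -m pendant '[[[-2,3,0,0,0,-6,0],[0,0,0,0,7,0,0],[0,0,0,0,7,0,0],[0,0,0,0,0,0,0],[0,0,0,0,0,0,0]]]';python3 - <<'E'
from h import *
plant_(442,-282.6,110,9,14)
im,d,c,P,U,V,s=wcloud('w17'); dnear(P,447,-282,25)
E
```

```text
time_s: 35.75
tool_pos: [476.6, -214.8, 177.6]
tcp_rot: [0.999, 0.034, 0.003, -0.002]
ft_force: [1.3, -0.1, 0.0]
opening: 1.004
time_s: 36.25
tool_pos: [457.0, -257.5, 175.6]
tcp_rot: [0.989, 0.081, 0.127, -0.012]
ft_force: [0.9, 0.3, 0.5]
opening: 0.998
t 36.25 p [ 457.  -257.5  175.6] zax [ 0.249  0.045 -0.967] f [0.9 0.3 0.5] op 0.998 | dworld [-15.  -25.1 -65.6] shift cm [-3.49  2.25  5.86] turn [-0.3 -0.6  0.3]
disc 3114 [ 447.3 -281.9   15. ] fit (array([ 492.0338406 , -283.88714659]), np.float64(4.555390318275923)) [[422.1, -306.7, 9.4], [471.7, -257.5, 17.6]]
```

View pics/w17.png

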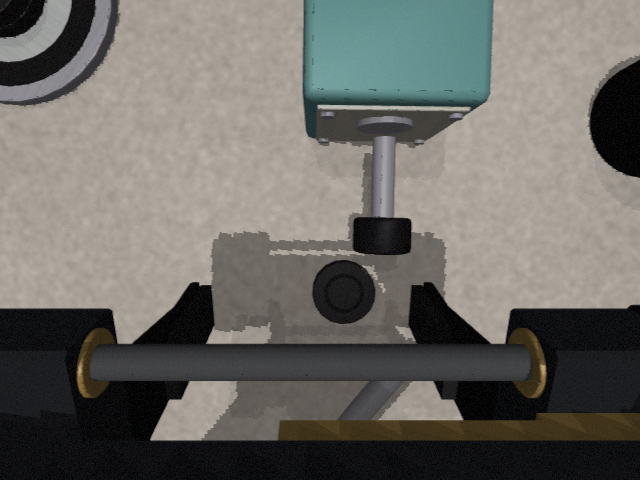

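```bash
python3 -m pendant '[[[-2,2.3,0,0,-0.5,0,0],[-0.5,0,2,0,0,0,0],[-0.5,0,2,0,0,0,0],[0,0,0,0,0,0,0],[0,0,0,0,0,0,0]]]';python3 - <<'E'
from h import *
plant_(441.9,-282.9,30,9,14)
im,d,c,P,U,V,s=wcloud('w18'); dnear(P,447,-282,25)
E
```

```text
time_s: 36.8
tool_pos: [448.5, -280.4, 129.5]
tcp_rot: [0.989, 0.088, 0.119, -0.013]
ft_force: [-0.2, 0.1, -1.1]
opening: 1.003
t 36.8 p [ 448.5 -280.4  129.5] zax [ 0.234  0.046 -0.971] f [-0.2  0.1 -1.1] op 1.003 | dworld [ -6.6  -2.5 -99.5] shift cm [-3.04  0.18  9.5 ] turn [-0.5  0.2  1.1]
disc 4245 [ 447.2 -282.2   15.1] fit (array([ 446.63953735, -282.29299676]), np.float64(0.22094052062873998)) [[422.1, -307.0, 9.1], [471.6, -257.5, 17.6]]
```

View pics/w18.png

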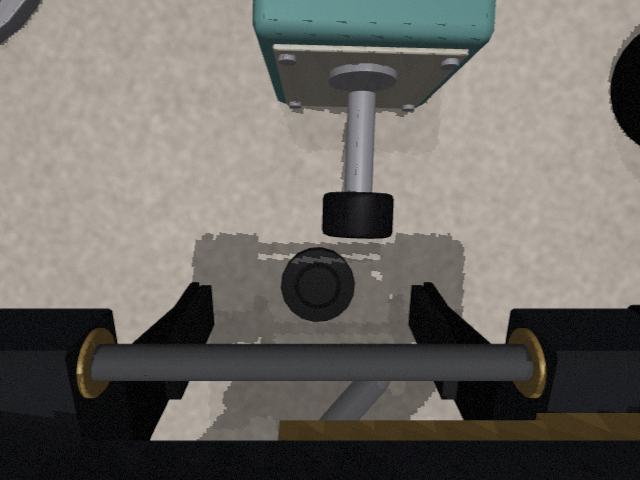

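```bash
python3 -m pendant '[[[-0.6,0.2,-0.1,0,0,0,0],[-0.6,0,2.4,0,0,1,0],[-0.6,0,2.4,0,0,0,0],[0,0,0,0,0,0,0],[0,0,0,0,0,0,0]]]';python3 - <<'E'
from h import *
plant_(441.9,-283,30,9,14)
E
```

```text
time_s: 37.35
tool_pos: [445.1, -284.9, 84.0]
tcp_rot: [0.989, 0.08, 0.121, -0.011]
ft_force: [0.1, 0.0, 0.9]
opening: 0.999
t 37.35 p [ 445.1 -284.9   84. ] zax [ 0.238  0.042 -0.97 ] f [0.1 0.  0.9] op 0.999 | dworld [ -3.2   1.9 -54. ] shift cm [-1.59 -0.23  5.17] turn [-0.2 -0.   0.3]
```

```bash
python3 -m pendant '[[[-0.4,-0.2,0,0,0,0,0],[-0.5,0,2,0,0,0,0],[-0.2,0,1.2,0,0,0,0],[0,0,0,0,0,0,0],[0,0,0,0,0,0,0]]]';python3 - <<'E'
from h import *
plant_(441.9,-283,30,9,14)
E
```

```text
time_s: 37.85
tool_pos: [443.7, -285.5, 55.3]
tcp_rot: [0.989, 0.081, 0.124, -0.009]
ft_force: [-0.6, 0.7, -0.2]
opening: 1.0
t 37.85 p [ 443.7 -285.5   55.3] zax [ 0.244  0.037 -0.969] f [-0.6  0.7 -0.2] op 1.0 | dworld [ -1.8   2.5 -25.3] shift cm [-0.76 -0.28  2.41] turn [ 0.1 -0.3  0.3]
```

```bash
python3 -m pendant '[[[-0.3,-0.3,1,0,0,0,0],[-0.3,0,1,0,0,0,0],[0,0,0,0,0,0,0]]]';python3 - <<'E'
from h import *
plant_(441.9,-283,30,9,14)
shot('wrist','w19')
E
```

```text
time_s: 38.15
tool_pos: [443.0, -283.0, 34.4]
tcp_rot: [0.989, 0.081, 0.125, -0.008]
ft_force: [0.2, 1.3, 0.1]
opening: 1.003
t 38.15 p [ 443.  -283.    34.4] zax [ 0.245  0.035 -0.969] f [0.2 1.3 0.1] op 1.003 | dworld [-1.1  0.  -4.4] shift cm [-0.21 -0.02  0.4 ] turn [ 0.2 -0.4  0.4]
```

View pics/w19.png

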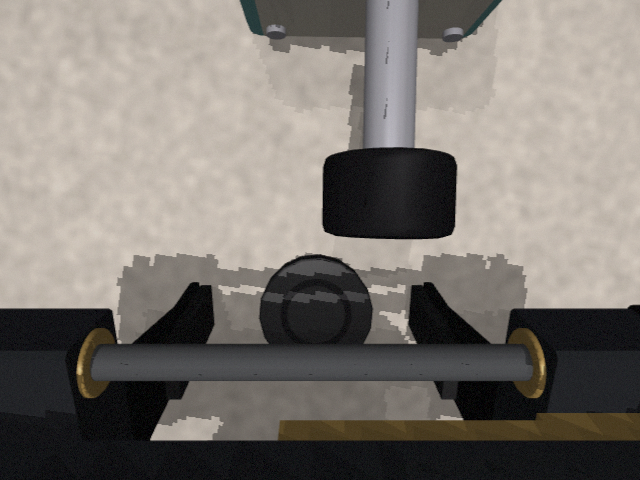

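```bash
python3 -m pendant '[[[-0.2,0,0.4,0,0,0,0],[0,0,0,0,0,0,1],[0,0,0,0,0,0,1],[0,0,0,0,0,0,1],[0,0,0,0,0,0,1]]]';python3 -m pendant '[[[0,0,0,0,0,0,1],[0,0,0,0,0,0,1],[0,0,0,0,0,0,1],[0,0,0,0,0,0,1]]]';python3 - <<'E'
from h import *
plant_(441.9,-283,30,9,14)
E
```

```text
time_s: 38.7
tool_pos: [442.7, -283.6, 30.6]
tcp_rot: [0.989, 0.081, 0.125, -0.007]
ft_force: [0.3, -1.1, 0.4]
opening: 0.723
time_s: 39.1
tool_pos: [442.8, -283.7, 30.9]
tcp_rot: [0.989, 0.081, 0.125, -0.007]
ft_force: [0.9, -0.1, -0.6]
opening: 0.559
t 39.1 p [ 442.8 -283.7   30.9] zax [ 0.247  0.035 -0.968] f [ 0.9 -0.1 -0.6] op 0.559 | dworld [-0.9  0.7 -0.9] shift cm [-0.1  -0.08  0.07] turn [ 0.3 -0.4  0.4]
```

```bash
python3 -m pendant '[[[0.5,0,-2,0,0,0,1],[1,0,-4,0,0,0,1],[1,0,-4,0,0,0,1],[1,0,-4,0,0,0,1],[0,0,-1,0,0,0,1]]]';python3 -m pendant '[[[0,0,0,0,0,0,1],[0,0,0,0,0,0,1]]]';python3 - <<'E'
from h import *
plant_(575,0,190,9,14)
im,d,c,P,U,V,s=wcloud('w20')
topdiscs()
E
```

```text
time_s: 39.6
tool_pos: [437.6, -281.8, 187.7]
tcp_rot: [0.989, 0.081, 0.123, -0.01]
ft_force: [0.9, 0.2, -0.9]
opening: 0.56
time_s: 39.8
tool_pos: [437.8, -282.3, 188.7]
tcp_rot: [0.989, 0.081, 0.124, -0.009]
ft_force: [1.5, -0.9, -1.4]
opening: 0.561
t 39.8 p [ 437.8 -282.3  188.7] zax [ 0.244  0.037 -0.969] f [ 1.5 -0.9 -1.4] op 0.561 | dworld [137.2 282.3   1.3] shift cm [ 17.61 -25.64   4.26] turn [ 0.1 -0.3  0.4]
dknob 111 [597.  263.  124.4]
```

View pics/w20.png

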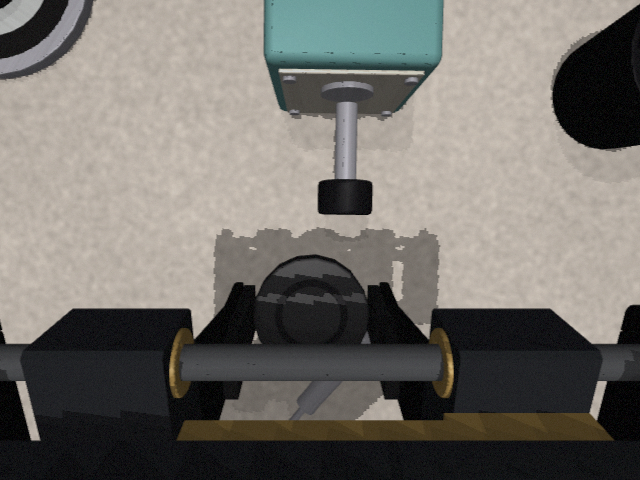

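```bash
python3 -m pendant '[[[1.5,-2.5,0.4,0,0,0,1],[2.5,-3.8,0.6,0,0,0,1],[2.5,-3.8,0.6,0,0,0,1],[2.5,-3.8,0.6,0,0,0,1],[2.5,-3.8,0.6,0,0,0,1]]]';python3 -m pendant '[[[2.5,-3.5,0.6,0,0,0,1],[1.5,-1.5,0.4,0,0,0,1],[0,0,0,0,0,0,1],[0,0,0,0,0,0,1],[0,0,0,0,0,0,1]]]';python3 - <<'E'
from h import *
plant_(626,7.8,110,9,14)
im,d,c,P,U,V,s=wcloud('w21'); stackc(P,63,75)
# held disc plane & centre (world)
L=R.from_quat(s['tcp_rot']).inv().apply((P-np.array(s['tool_pos'])).reshape(-1,3)).reshape(P.shape)
mm=(abs(L[...,1])<23)&(L[...,2]>4)&(L[...,2]<35)&(V>230)&(V<345)
q=P[mm]; q=q[(abs(q-np.median(q,0))<40).all(1)]
zt=np.median(q[:,2]); A=np.c_[q[:,0]-q[:,0].mean(),q[:,1]-q[:,1].mean(),np.ones(len(q))]
k=np.abs(q[:,2]-zt)<8; co=np.linalg.lstsq(A[k],q[k,2],rcond=None)[0]; print('tilt slope',co, 'zt-rel',zt-s['tool_pos'][2],'xmax rel',np.percentile(q[:,0],99.7)-s['tool_pos'][0])
E
```

```text
time_s: 40.4
tool_pos: [523.3, -88.1, 180.3]
tcp_rot: [0.99, 0.074, 0.119, -0.012]
ft_force: [-0.3, -1.4, -1.2]
opening: 0.566
time_s: 40.9
tool_pos: [555.6, -22.1, 173.4]
tcp_rot: [0.99, 0.078, 0.114, -0.016]
ft_force: [-0.7, -0.7, -0.8]
opening: 0.562
t 40.9 p [555.6 -22.1 173.4] zax [ 0.224  0.049 -0.973] f [-0.7 -0.7 -0.8] op 0.562 | dworld [ 70.4  29.9 -63.4] shift cm [ 5.78 -1.75  7.89] turn [-0.8  0.8 -0. ]
stack 4857 [629.3   9.7  68.9] z [67.7 68.9 70.1] ((629.217041015625, 9.945631980895996), 25.05998420715332)
tilt slope [-4.73414340e-02  5.21136605e-03  1.57414287e+02] zt-rel -15.895963902504633 xmax rel 27.959159286799377
```

View pics/w21.png

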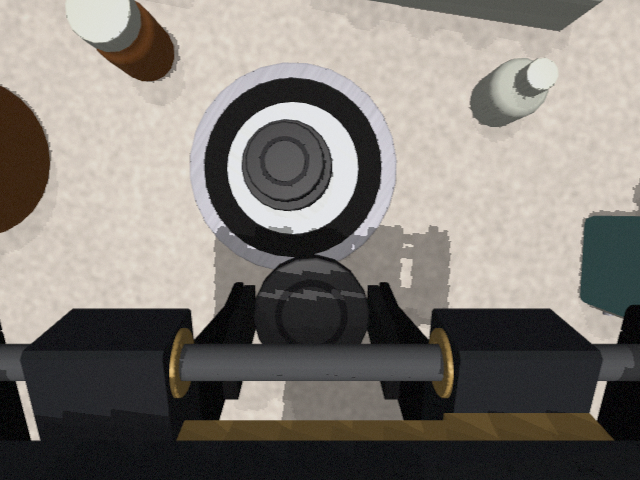

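```bash
python3 -m pendant '[[[3,-1,0.5,-0.8,1.2,0,1],[2.5,-1,2,0,0,0,1],[0,0,2,0,0,0,1],[0,0,0,0,0,0,1],[0,0,0,0,0,0,1]]]';python3 -m pendant '[[[0,0,0,0,0,0,1]]]';python3 - <<'E'
from h import *
plant_(626.5,7.8,99,9,14.3)
E
```

```text
time_s: 41.45
tool_pos: [616.3, -0.7, 141.7]
tcp_rot: [0.99, 0.071, 0.125, -0.007]
ft_force: [-0.5, 0.2, 0.2]
opening: 0.558
time_s: 41.55
tool_pos: [615.9, -1.8, 142.1]
tcp_rot: [0.99, 0.071, 0.125, -0.007]
ft_force: [-0.2, 0.1, -0.6]
opening: 0.559
t 41.55 p [615.9  -1.8 142.1] zax [ 0.246  0.031 -0.969] f [-0.2  0.1 -0.6] op 0.559 | dworld [ 10.6   9.6 -43.1] shift cm [ 0.09 -0.81  4.46] turn [ 0.4 -0.  -0.8]
```

```bash
python3 -m pendant '[[[0.6,-0.8,1,0,0,0,1],[-0.1,0,1,0,0,0,1],[0,0,0,0,0,0,1],[0,0,0,0,0,0,1]]]';python3 - <<'E'
from h import *
plant_(626.5,7.8,99,9,14.3)
E
```

```text
time_s: 41.95
tool_pos: [624.3, 4.1, 126.4]
tcp_rot: [0.99, 0.069, 0.126, -0.005]
ft_force: [0.5, -0.2, -0.4]
opening: 0.561
t 41.95 p [624.3   4.1 126.4] zax [ 0.249  0.028 -0.968] f [ 0.5 -0.2 -0.4] op 0.561 | dworld [  2.2   3.7 -27.4] shift cm [-0.43 -0.35  2.71] turn [ 0.7 -0.2 -0.9]
```

```bash
python3 -m pendant '[[[0,-0.3,0.8,0.6,0,0,1],[-0.2,0,0.7,0,0,0,1],[0,0,0,0,0,0,1],[0,0,0,0,0,0,1]]]';python3 - <<'E'
from h import *
plant_(626.5,7.8,99,9,14.3)
E
```

```text
time_s: 42.35
tool_pos: [625.6, 6.4, 110.7]
tcp_rot: [0.99, 0.069, 0.126, -0.01]
ft_force: [0.1, 0.2, -0.1]
opening: 0.56
t 42.35 p [625.6   6.4 110.7] zax [ 0.248  0.038 -0.968] f [ 0.1  0.2 -0.1] op 0.56 | dworld [  0.9   1.4 -11.7] shift cm [-0.18 -0.12  1.16] turn [ 0.1 -0.2 -1. ]
```

```bash
python3 -m pendant '[[[-0.05,-0.15,0.5,0,-0.1,0,1],[-0.1,0,0.5,0,0,0,1],[0,0,0,0,0,0,1]]]';python3 - <<'E'
from h import *
plant_(626.5,7.8,99,9,14.3)
E
```

```text
time_s: 42.65
tool_pos: [626.5, 8.2, 99.8]
tcp_rot: [0.99, 0.069, 0.125, -0.01]
ft_force: [-0.2, -0.2, 0.1]
opening: 0.559
t 42.65 p [626.5   8.2  99.8] zax [ 0.246  0.038 -0.969] f [-0.2 -0.2  0.1] op 0.559 | dworld [ 0.  -0.4 -0.8] shift cm [-0.02  0.04  0.08] turn [ 0.1 -0.1 -1. ]
```

```bash
python3 -m pendant '[[[0,0,0.1,0,0,0,1],[0,0,0.02,0,0,0,1]]]';python3 -m pendant '[[[0,0,0,0,0,0,0],[0,0,0,0,0,0,0],[0,0,0,0,0,0,0],[0.5,0,-2,0,0,0,0],[1,0,-4,0,0,0,0]]]';python3 -m pendant '[[[-3,0,-2,0,-5,0,0],[-4,0,0,0,-5,0,0],[-4,0,0,0,-5,0,0],[0,0,0,0,0,0,0],[0,0,0,0,0,0,0]]]';python3 - <<'E'
from h import *
im,d,c,P,U,V,s=wcloud('w22'); stackc(P,77,90); stackc(P,63,75)
topdiscs('top4')
plan(550,8,200,0)
E
```

```text
time_s: 42.85
tool_pos: [627.2, 8.3, 99.0]
tcp_rot: [0.99, 0.069, 0.125, -0.01]
ft_force: [-0.6, -0.6, 2.3]
opening: 0.567
time_s: 43.35
tool_pos: [623.2, 7.9, 156.3]
tcp_rot: [0.99, 0.069, 0.12, -0.011]
ft_force: [0.5, -1.0, 0.5]
opening: 0.925
time_s: 43.85
tool_pos: [510.8, -7.7, 166.6]
tcp_rot: [0.997, 0.071, -0.009, -0.001]
ft_force: [0.5, -0.5, -0.0]
opening: 1.0
stack 6607 [626.   10.3  82.5] z [81.3 82.5 83.8] ((630.8299560546875, 10.947296142578125), 24.866920471191406)
stack 317 [609.6   4.9  68.2] z [66.1 68.  72. ] ((619.9915771484375, 8.142921447753906), 22.65425682067871)
disc [310. 167.] 207 [683.6  15.2  12.8] [32. 92.]
dknob 110 [596.9 262.7 124.4]
t 43.95 p [510.9  -7.7 166.4] yaw 8.1 f [ 0.4  0.4 -0.3] op 1.001 | shift cm [ 4.03 -1.01 -3.43] len 5.39 turn [-0.2  1.   8.1]
```

View pics/w22.png

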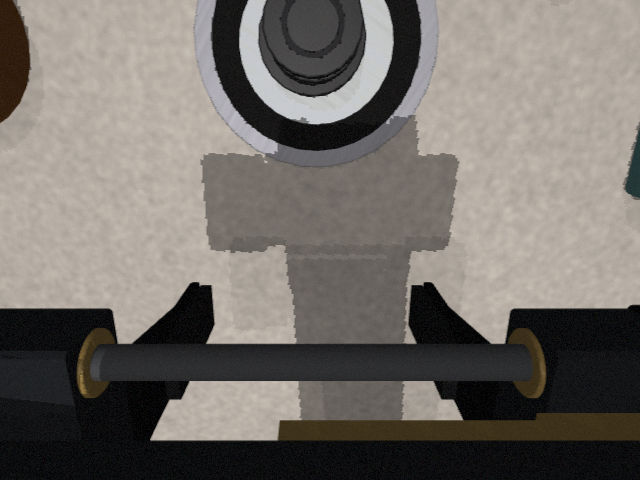

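Five-disc stack is neat (top at (312,30), flat at z≈82). Now the dome.

```bash
python3 -m pendant '[[[0,-2.5,-2,0,1,0,0],[0,-4.5,-2,0,0,0,0],[0,-4.5,-1,0,0,0,0],[0,-4.5,0,0,0,0,0],[0,-4.5,0,0,0,0,0]]]';python3 -m pendant '[[[0,-4,0,0,0,0,0],[0,-1,0,0,0,0,0],[0,0,0,0,0,0,0],[0,0,0,0,0,0,0],[0,0,0,0,0,0,0]]]';python3 - <<'E'
from h import *
im,d,c,P,U,V,s=wcloud('w23')
m=(P[...,2]>117)&(P[...,2]<132)&(np.hypot(P[...,0]-597,P[...,1]-263)<40); p=P[m]; print('knob',len(p),np.round(p.mean(0),1),fitc(p))
m=(P[...,2]>80)&(P[...,2]<95)&(np.hypot(P[...,0]-597,P[...,1]-263)<75); p=P[m]; print('dome',len(p),np.round(p.mean(0),1),fitc(p) if len(p) else 0)
plan(597,263,118,8)
E
```

```text
time_s: 44.45
tool_pos: [487.0, 195.4, 219.0]
tcp_rot: [0.998, 0.063, 0.003, -0.003]
ft_force: [0.7, 0.1, -1.0]
opening: 0.991
time_s: 44.95
tool_pos: [480.0, 253.7, 219.7]
tcp_rot: [0.998, 0.068, 0.004, -0.006]
ft_force: [0.1, -0.2, -0.2]
opening: 1.0
knob 2337 [597.9 263.5 124.2] ((598.1470947265625, 263.4430847167969), 13.986888885498047)
dome 17428 [589.4 262.5  87.7] ((596.9674682617188, 263.52911376953125), 54.418846130371094)
t 45.0 p [480.1 253.3 219.7] yaw 7.7 f [ 0.5 -1.  -0.2] op 0.999 | shift cm [11.62  0.72 10.26] len 15.52 turn [-0.6 -0.5 -0.3]
```

View pics/w23.png

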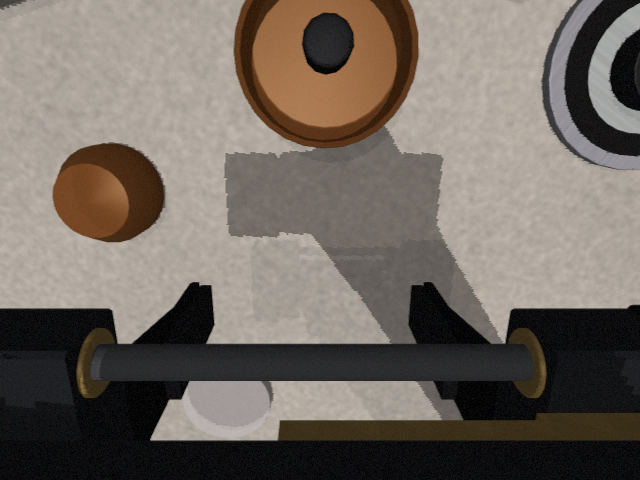

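```bash
python3 -m pendant '[[[3,0.2,0,-0.6,-0.5,0,0],[4,0.2,0,0,0,0,0],[3,0.2,1,0,0,0,0],[0.5,0,2,0,0,0,0],[0,0,0,0,0,0,0]]]';python3 -m pendant '[[[0,0,0,0,0,0,0],[0,0,0,0,0,0,0],[0,0,0,0,0,0,0]]]';python3 - <<'E'
from h import *
plan(597.8,263.3,118,8)
E
```

```text
time_s: 45.5
tool_pos: [591.3, 252.6, 188.3]
tcp_rot: [0.998, 0.062, 0.001, 0.003]
ft_force: [-0.9, 0.3, -0.5]
opening: 1.002
time_s: 45.8
tool_pos: [589.7, 251.4, 189.3]
tcp_rot: [0.998, 0.061, 0.001, 0.003]
ft_force: [0.1, 0.1, 0.1]
opening: 0.999
t 45.8 p [589.7 251.4 189.3] yaw 7.0 f [0.1 0.1 0.1] op 0.999 | shift cm [ 0.94 -1.13  7.12] len 7.27 turn [ 0.4 -0.1 -1. ]
```

```bash
python3 -m pendant '[[[0.8,-1,0.5,0.4,0,0,0],[0,0,2,0,0,0,0],[0,0,1,0,0,0,0],[0,0,0,0,0,0,0],[0,0,0,0,0,0,0]]]';python3 - <<'E'
from h import *
plan(597.8,263.3,118,8)
im,d,c,P,U,V,s=wcloud('w24')
m=(P[...,2]>117)&(P[...,2]<132)&(np.hypot(P[...,0]-597,P[...,1]-263)<40); p=P[m]; print('knob',len(p),np.round(p.mean(0),1),fitc(p))
E
```

```text
time_s: 46.3
tool_pos: [597.0, 265.7, 156.4]
tcp_rot: [0.998, 0.062, 0.003, -0.002]
ft_force: [-0.4, -0.5, 1.1]
opening: 0.996
t 46.3 p [597.  265.7 156.4] yaw 7.2 f [-0.4 -0.5  1.1] op 0.996 | shift cm [0.02 0.26 3.84] len 3.85 turn [-0.1 -0.4 -0.8]
knob 2728 [600.3 264.2 124.2] ((599.4156494140625, 250.54510498046875), 27.19368553161621)
```

View pics/w24.png

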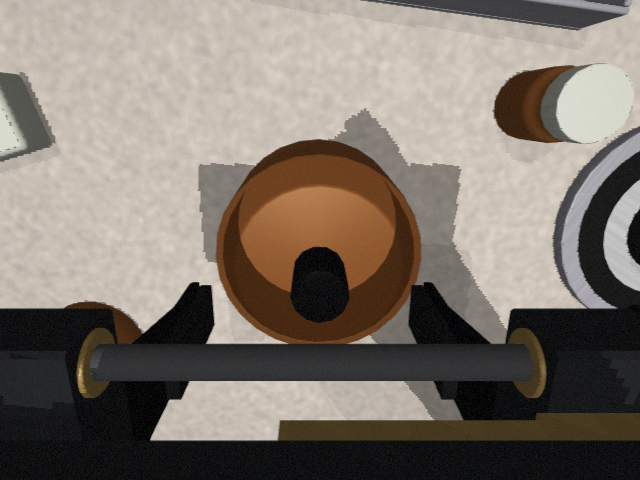

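```bash
python3 -m pendant '[[[0.05,0.25,1,0,-0.4,0,0],[0,0,1.3,0,0,0,0],[0,0,1,0,0,0,0],[0,0,0,0,0,0,0],[0,0,0,0,0,0,0]]]';python3 - <<'E'
from h import *
plan(597.8,263.3,118,8)
E
```

```text
time_s: 46.85
tool_pos: [598.3, 263.1, 121.2]
tcp_rot: [0.998, 0.062, -0.0, -0.001]
ft_force: [0.5, 0.6, -0.8]
opening: 0.996
t 46.85 p [598.3 263.1 121.2] yaw 7.1 f [ 0.5  0.6 -0.8] op 0.996 | shift cm [-0.05 -0.03  0.32] len 0.33 turn [-0.2  0.  -0.9]
```

```bash
python3 -m pendant '[[[-0.05,0,0.3,-0.2,0,0,0],[0,0,0,0,0,0,1],[0,0,0,0,0,0,1],[0,0,0,0,0,0,1],[0,0,0,0,0,0,1]]]';python3 -m pendant '[[[0,0,0,0,0,0,1],[0,0,0,0,0,0,1],[0,0,0,0,0,0,1],[0,0,0,0,0,0,1],[0,0,0,0,0,0,1]]]';python3 - <<'E'
from h import *
plan(597.8,263.3,118,8)
E
```

```text
time_s: 47.35
tool_pos: [598.1, 263.4, 119.0]
tcp_rot: [0.998, 0.062, 0.0, 0.0]
ft_force: [0.2, 0.3, 0.0]
opening: 0.723
time_s: 47.85
tool_pos: [598.5, 263.0, 119.3]
tcp_rot: [0.998, 0.062, 0.001, 0.0]
ft_force: [0.7, -1.8, 0.4]
opening: 0.316
t 47.85 p [598.5 263.  119.3] yaw 7.1 f [ 0.7 -1.8  0.4] op 0.316 | shift cm [-0.06 -0.03  0.13] len 0.15 turn [ 0.1 -0.1 -0.9]
```

```bash
python3 -m pendant '[[[0,0,0,0,0,0,1],[0,0,0,0,0,0,1],[0,0,-2,0,0,0,1],[0,0,-3,0,0,0,1],[0,0,-4,0,0,0,1]]]';python3 -m pendant '[[[0,0,-3,0,0,0,1],[0,0,0,0,0,0,1],[0,0,0,0,0,0,1],[0,0,0,0,0,0,1]]]';python3 - <<'E'
from h import *
plan(630.6,8.6,240,8)
im,d,c=shot('wrist','w25'); im,d,c=shot('scene','sc1')
E
```

```text
time_s: 48.35
tool_pos: [594.8, 260.9, 203.6]
tcp_rot: [0.998, 0.062, -0.006, 0.002]
ft_force: [-0.4, -0.4, -1.8]
opening: 0.315
time_s: 48.75
tool_pos: [595.6, 262.5, 238.0]
tcp_rot: [0.998, 0.063, -0.004, 0.001]
ft_force: [-0.3, -0.7, -3.7]
opening: 0.313
t 48.75 p [595.6 262.5 238. ] yaw 7.2 f [-0.3 -0.7 -3.7] op 0.313 | shift cm [ 0.29 25.63 -0.15] len 25.63 turn [ 0.1  0.4 -0.8]
```

View pics/w25.png

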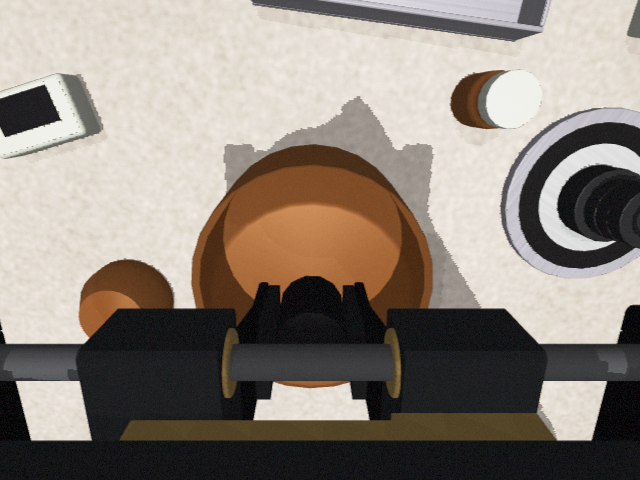

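View pics/sc1.png

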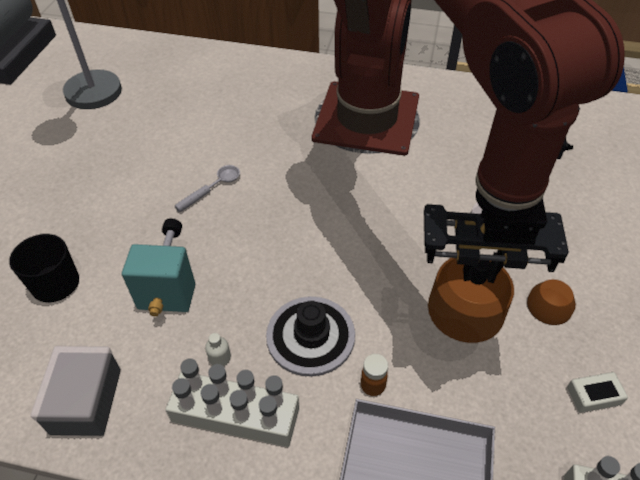

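```bash
python3 -m pendant '[[[0,2,0,0,0.3,0,1],[0,3.5,0,0,0,0,1],[0,3.5,0,0,0,0,1],[0,3.5,0,0,0,0,1],[0,3.5,0,0,0,0,1]]]';python3 - <<'E'
from h import *
plan(630.6,8.6,240,8)
E
```

```text
time_s: 49.35
tool_pos: [611.8, 105.5, 230.9]
tcp_rot: [0.998, 0.069, -0.007, -0.0]
ft_force: [1.1, 0.1, -3.1]
opening: 0.317
t 49.35 p [611.8 105.5 230.9] yaw 7.9 f [ 1.1  0.1 -3.1] op 0.317 | shift cm [ 0.51  9.86 -0.93] len 9.92 turn [-0.1  0.8 -0.1]
```

```bash
python3 -m pendant '[[[0.2,3,-0.4,0,0.5,0,1],[0.2,3,-0.3,0,0,0,1],[0,1.5,0,0,0,0,1],[0,0,0,0,0,0,1],[0,0,0,0,0,0,1]]]';python3 -m pendant '[[[0,0,0,0,0,0,1],[0,0,0,0,0,0,1],[0,0,0,0,0,0,1]]]';python3 - <<'E'
from h import *
plan(630.6,8.6,150,8)
im,d,c=shot('wrist','w26'); 
E
```

```text
time_s: 49.85
tool_pos: [624.7, 22.5, 232.0]
tcp_rot: [0.998, 0.065, -0.007, 0.0]
ft_force: [-0.2, 1.0, -2.7]
opening: 0.314
time_s: 50.15
tool_pos: [623.7, 27.9, 231.5]
tcp_rot: [0.998, 0.068, -0.007, -0.001]
ft_force: [0.0, 0.3, -2.7]
opening: 0.312
t 50.15 p [623.7  27.9 231.5] yaw 7.8 f [ 0.   0.3 -2.7] op 0.312 | shift cm [0.53 2.03 8.14] len 8.41 turn [-0.1  0.8 -0.2]
```

View pics/w26.png

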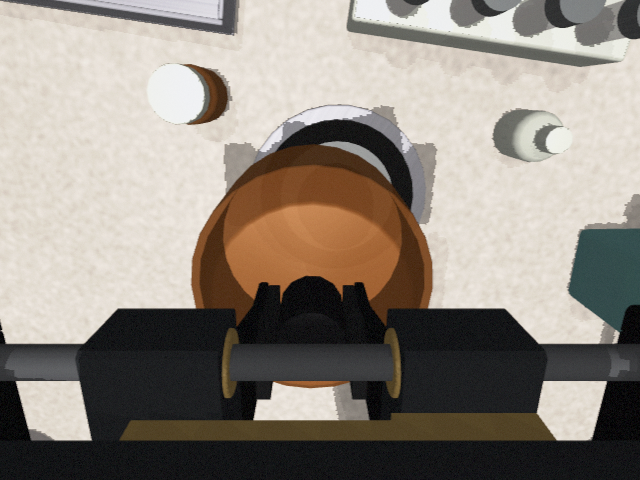

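```bash
python3 -m pendant '[[[0.4,1.7,0,0,0.8,0,1],[0,0,0,0,0,0,1],[0,0,0,0,0,0,1],[0,0,0,0,0,0,1]]]';python3 - <<'E'
from h import *
plan(630.6,8.6,132,8)
E
```

```text
time_s: 50.6
tool_pos: [630.7, 11.1, 231.7]
tcp_rot: [0.998, 0.069, 0.001, -0.001]
ft_force: [-0.5, -1.1, -2.8]
opening: 0.312
t 50.6 p [630.7  11.1 231.7] yaw 7.9 f [-0.5 -1.1 -2.8] op 0.312 | shift cm [-0.06  0.27  9.97] len 9.97 turn [-0.1 -0.1 -0.1]
```

```bash
python3 -m pendant '[[[-0.05,0.25,0.5,0,0,0,1],[0,0,1,0,0,0,1],[0,0,0,0,0,0,1],[0,0,0,0,0,0,1]]]';python3 - <<'E'
from h import *
plan(630.6,8.6,132,8)
E
```

```text
time_s: 51.0
tool_pos: [630.2, 8.4, 214.9]
tcp_rot: [0.998, 0.069, 0.001, -0.001]
ft_force: [-0.5, 0.3, -1.6]
opening: 0.311
t 51.0 p [630.2   8.4 214.9] yaw 7.9 f [-0.5  0.3 -1.6] op 0.311 | shift cm [0.03 0.01 8.29] len 8.29 turn [-0.1 -0.1 -0.1]
```

```bash
python3 -m pendant '[[[0,0,1.5,0,0,0,1],[0,0,2,0,0,0,1],[0,0,1.5,0,0,0,1],[0,0,0,0,0,0,1],[0,0,0,0,0,0,1]]]';python3 - <<'E'
from h import *
plan(630.6,8.6,132,8)
E
```

```text
time_s: 51.5
tool_pos: [629.9, 9.1, 160.6]
tcp_rot: [0.998, 0.069, 0.0, -0.002]
ft_force: [0.2, 0.5, -2.2]
opening: 0.31
t 51.5 p [629.9   9.1 160.6] yaw 8.0 f [ 0.2  0.5 -2.2] op 0.31 | shift cm [0.06 0.06 2.86] len 2.86 turn [-0.2 -0.  -0. ]
```

```bash
python3 -m pendant '[[[0.05,0.05,1.5,-0.2,0,0,1],[0,0,0.8,0,0,0,1],[0,0,0,0,0,0,1],[0,0,0,0,0,0,1]]]';python3 - <<'E'
from h import *
plan(630.6,8.6,131.5,8)
shot('scene','sc2')
E
```

```text
time_s: 51.9
tool_pos: [631.2, 8.8, 136.6]
tcp_rot: [0.998, 0.069, 0.001, 0.0]
ft_force: [0.6, 1.0, -2.8]
opening: 0.312
t 51.9 p [631.2   8.8 136.6] yaw 8.0 f [ 0.6  1.  -2.8] op 0.312 | shift cm [-0.06  0.01  0.51] len 0.52 turn [ 0.1 -0.1 -0. ]
```

View pics/sc2.png

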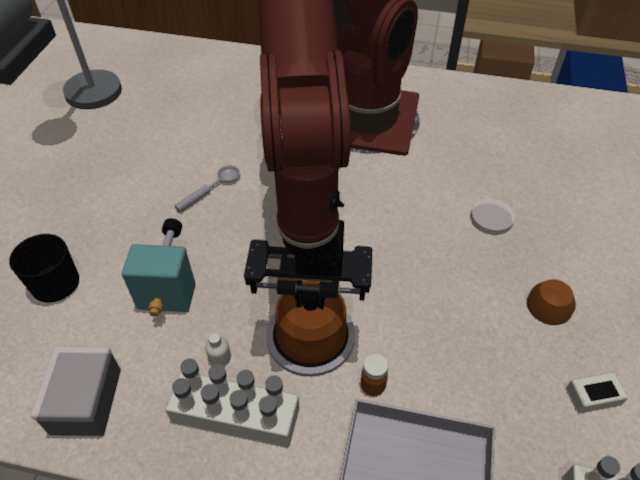

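```bash
python3 -m pendant '[[[0,0,0.35,0,0,0,1],[0,0,0.1,0,0,0,1],[0,0,0,0,0,0,1]]]';python3 -m pendant '[[[0,0,0.05,0,0,0,1],[0,0,0,0,0,0,1]]]'
```

```text
time_s: 52.25
tool_pos: [631.8, 8.8, 132.8]
tcp_rot: [0.998, 0.069, 0.002, 0.0]
ft_force: [-0.3, 0.3, -2.2]
opening: 0.308
time_s: 52.45
tool_pos: [631.9, 8.7, 132.5]
tcp_rot: [0.998, 0.069, 0.002, 0.001]
ft_force: [-0.1, -0.2, -3.2]
opening: 0.309
```

```bash
python3 -m pendant '[[[-0.1,0,0.12,0,-0.2,0,1],[0,0,0,0,0,0,1]]]';python3 -m pendant '[[[0,0,0.05,0,0,0,1],[0,0,0,0,0,0,1]]]'
```

```text
time_s: 52.65
tool_pos: [630.9, 8.6, 131.5]
tcp_rot: [0.998, 0.069, 0.0, 0.001]
ft_force: [0.0, -0.4, -2.3]
opening: 0.312
time_s: 52.85
tool_pos: [631.2, 8.5, 131.3]
tcp_rot: [0.998, 0.069, 0.001, 0.001]
ft_force: [-0.3, 0.5, -2.2]
opening: 0.307
```

```bash
python3 -m pendant '[[[0,0,0.1,0,0,0,1],[0,0,0.05,0,0,0,1]]]';python3 -m pendant '[[[0,0,0.05,0,0,0,1],[0,0,0,0,0,0,1]]]'
```

```text
time_s: 53.05
tool_pos: [631.5, 8.2, 131.1]
tcp_rot: [0.998, 0.069, 0.001, 0.001]
ft_force: [-2.4, -0.0, 2.6]
opening: 0.312
time_s: 53.25
tool_pos: [631.5, 8.3, 131.2]
tcp_rot: [0.998, 0.069, 0.001, 0.001]
ft_force: [-0.9, 0.1, 0.2]
opening: 0.311
```

Rim has touched down (force up from −2.5 to about 0 N or more). Release.

```bash
python3 -m pendant '[[[0,0,0,0,0,0,0.3],[0,0,0,0,0,0,0],[0,0,0,0,0,0,0],[0,0,0,0,0,0,0],[0,0,0,0,0,0,0]]]';python3 -m pendant '[[[0,0,-2,0,0,0,0],[0,0,-4,0,0,0,0],[-3,0,-4,0,0,0,0],[-4,0,0,0,0,0,0],[-4,0,0,0,0,0,0]]]';python3 -m pendant '[[[-1,0,0,0,0,0,0],[0,0,0,0,0,0,0],[0,0,0,0,0,0,0],[0,0,0,0,0,0,0]]]';python3 - <<'E'
from h import *
im,d,c,P,U,V,s=wcloud('w27')
m=(P[...,2]>132)&(P[...,2]<142)&(np.hypot(P[...,0]-630,P[...,1]-9)<40); p=P[m]; print('knob',len(p),np.round(p.mean(0),1),fitc(p))
m=(P[...,2]>92)&(P[...,2]<107)&(np.hypot(P[...,0]-630,P[...,1]-9)<80); p=P[m]; print('dometop',len(p),np.round(p.mean(0),1),np.percentile(p[:,2],[5,50,95]))
q=p-p.mean(0); print(np.linalg.lstsq(q[:,:2],q[:,2],rcond=None)[0])
plan(480,-295,120,9)
shot('scene','sc3')
E
```

```text
time_s: 53.75
tool_pos: [632.1, 8.6, 130.7]
tcp_rot: [0.998, 0.069, 0.002, 0.001]
ft_force: [-0.2, 0.3, -0.1]
opening: 0.679
time_s: 54.25
tool_pos: [522.8, -5.5, 232.0]
tcp_rot: [0.998, 0.07, 0.001, -0.001]
ft_force: [-0.6, 0.2, 0.9]
opening: 0.995
time_s: 54.65
tool_pos: [511.2, -7.8, 233.3]
tcp_rot: [0.998, 0.069, 0.002, 0.001]
ft_force: [0.6, -0.1, -0.0]
opening: 1.002
knob 2316 [630.7   9.9 136.2] ((630.9949340820312, 9.890968322753906), 13.89657211303711)
dometop 16587 [620.4   8.7  99.6] [ 94.01131751 100.24960366 101.61152864]
[0.01938764 0.00287274]
t 54.7 p [511.3  -7.7 233.2] yaw 8.0 f [0.2 0.  0.7] op 0.997 | shift cm [-7.12 28.   11.34] len 31.04 turn [ 0.1 -0.2 -1. ]
```

View pics/w27.png

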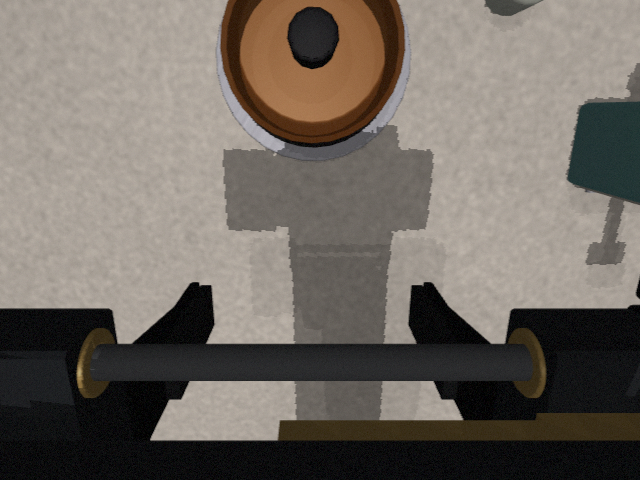

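View pics/sc3.png

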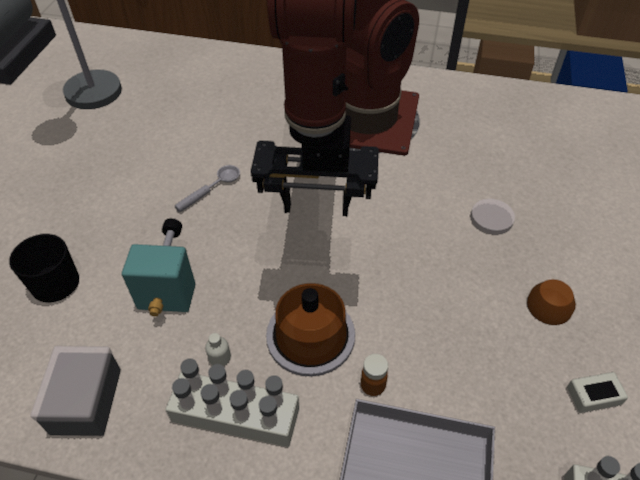

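Dome is flat and centred (knob top measured at (631,10) vs ring (630,8.5)); vent knob still out. Now to push it home.

```bash
python3 -m pendant '[[[0,3,0,0,0,-1,0],[0,4.7,0,0,0,0,0],[0,4.7,0,0,0,0,0],[0,4.7,0,0,0,0,0],[0,4.7,0,0,0,0,0]]]';python3 -m pendant '[[[-3,4,0,0,0,0,0],[-2,1.5,0,0,0,0,0],[0,0,0,0,0,0,0],[0,0,0,0,0,0,0],[0,0,0,0,0,0,0]]]';python3 - <<'E'
from h import *
im,d,c,P,U,V,s=wcloud('w28')
m=(P[...,2]>84)&(P[...,2]<100)&(np.hypot(P[...,0]-498,P[...,1]+293)<35)&(V<340)
p=P[m]; print(len(p),np.round(p.mean(0),1)); print(cv2.minAreaRect(p[:,:2].astype(np.float32)))
plan(498.5,-293.5,84,9)
E
```

```text
time_s: 55.25
tool_pos: [551.0, -219.9, 232.0]
tcp_rot: [0.996, 0.087, 0.003, -0.002]
ft_force: [0.7, 0.1, 0.2]
opening: 0.997
time_s: 55.75
tool_pos: [512.3, -291.7, 226.7]
tcp_rot: [0.997, 0.083, 0.001, -0.004]
ft_force: [0.6, -1.0, -0.1]
opening: 0.998
1302 [ 499.7 -292.1   90.6]
((507.98199462890625, -291.01385498046875), (41.319061279296875, 31.611801147460938), 8.779765129089355)
t 55.8 p [ 512.5 -291.2  226.8] yaw 9.6 f [ 0.3  1.  -0.5] op 1.0 | shift cm [-1.46  0.11 14.27] len 14.35 turn [-0.5 -0.2  0.6]
```

View pics/w28.png

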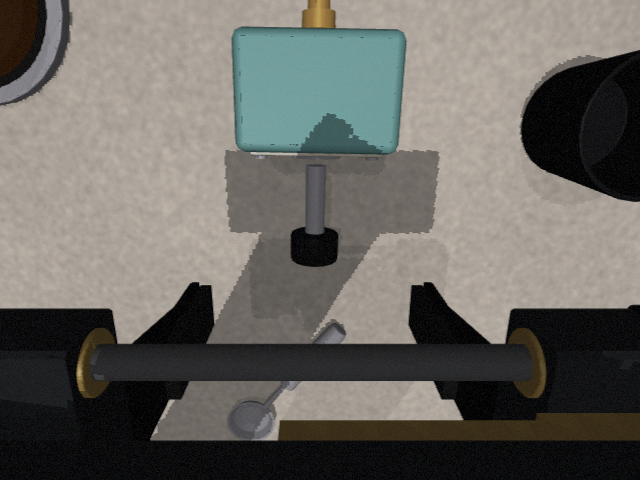

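```bash
python3 -m pendant '[[[-1.3,0.1,0,-0.5,-0.2,0,0],[0,0,3,0,0,0,0],[0,0,4,0,0,0,0],[0,0,3,0,0,0,0],[0,0,1,0,0,0,0]]]';python3 -m pendant '[[[0,0,0,0,0,0,0],[0,0,0,0,0,0,0]]]';python3 - <<'E'
from h import *
plan(498.5,-293.5,84,9)
E
```

```text
time_s: 56.3
tool_pos: [501.7, -290.7, 117.2]
tcp_rot: [0.996, 0.088, 0.002, 0.003]
ft_force: [0.0, 0.2, 0.7]
opening: 0.998
time_s: 56.5
tool_pos: [501.4, -289.6, 117.5]
tcp_rot: [0.996, 0.089, 0.002, 0.003]
ft_force: [0.9, -1.2, 0.4]
opening: 1.003
t 56.5 p [ 501.4 -289.6  117.5] yaw 10.2 f [ 0.9 -1.2  0.4] op 1.003 | shift cm [-0.36  0.31  3.35] len 3.38 turn [ 0.4 -0.2  1.2]
```

```bash
python3 -m pendant '[[[-0.3,0.3,1.5,0.4,-0.2,1,0],[0,0,1.6,0,0,0,0],[0,0,0,0,0,0,0],[0,0,0,0,0,0,1],[0,0,0,0,0,0,1]]]';python3 -m pendant '[[[0,0,0,0,0,0,1],[0,0,0,0,0,0,1],[0,0,0,0,0,0,1],[0,0,0,0,0,0,1],[0,0,0,0,0,0,1]]]';python3 - <<'E'
from h import *
plan(498.5,-293.5,84,9)
E
```

```text
time_s: 57.0
tool_pos: [500.6, -294.7, 87.3]
tcp_rot: [0.997, 0.08, 0.002, 0.001]
ft_force: [-0.2, 0.1, 0.5]
opening: 0.893
time_s: 57.5
tool_pos: [501.4, -294.9, 88.6]
tcp_rot: [0.997, 0.08, 0.002, 0.002]
ft_force: [-0.6, 0.0, -0.2]
opening: 0.449
t 57.5 p [ 501.4 -294.9   88.6] yaw 9.2 f [-0.6  0.  -0.2] op 0.449 | shift cm [-0.27 -0.19  0.46] len 0.57 turn [ 0.2 -0.3  0.2]
```

```bash
python3 -m pendant '[[[0,0,0,0,0,0,1],[0,0,0,0,0,0,1],[0.8,0,0,0,0,0,1],[0.8,0,0,0,0,0,1],[0.8,0,0,0,0,0,1]]]';python3 -m pendant '[[[0.8,0,0,0,0,0,1],[0.5,0,0,0,0,0,1],[0.3,0,0,0,0,0,1],[0.2,0,0,0,0,0,1]]]'
```

```text
time_s: 58.0
tool_pos: [523.0, -291.5, 88.7]
tcp_rot: [0.997, 0.078, -0.0, 0.001]
ft_force: [2.9, 1.8, -1.2]
opening: 0.402
time_s: 58.4
tool_pos: [532.9, -290.0, 88.4]
tcp_rot: [0.997, 0.077, -0.011, 0.001]
ft_force: [-9.8, 2.5, 8.3]
opening: 0.402
```

```bash
python3 -m pendant '[[[0,0,0,0,0,0,0],[0,0,0,0,0,0,0],[0,0,0,0,0,0,0],[0,0,0,0,0,0,0],[0,0,0,0,0,0,0]]]';python3 -m pendant '[[[-0.3,0,-2,0,0.8,0,0],[0,0,-4,0,0,0,0],[0,0,-4,0,0,0,0],[-3,0,-3,0,0,0,0],[0,0,0,0,0,0,0]]]';python3 -m pendant '[[[0,0,0,0,0,0,0],[0,0,0,0,0,0,0]]]';python3 - <<'E'
from h import *
im,d,c,P,U,V,s=wcloud('w29')
m=(P[...,2]>84)&(P[...,2]<100)&(np.hypot(P[...,0]-520,P[...,1]+291)<40)&(V<340)&(P[...,0]<545)
p=P[m]; print(len(p),np.round(p.mean(0),1),s['tool_pos']);
im,d,c,PP=topdiscs('top5')
m=(PP[...,2]>130)&(PP[...,2]<144)&(np.hypot(PP[...,0]-630,PP[...,1]-9)<40); p=PP[m]; print('domeknob top',len(p),np.round(p.mean(0),1),'tilt?')
for th in ['jar','vial','dish','spoon']:
    for k in r.spot_point('top',th)[:1]:
        v,u=np.round(k['position']).astype(int); print(th,np.round(k['position'],1))
shot('scene','sc4')
E
```

```text
time_s: 58.9
tool_pos: [534.4, -289.9, 88.2]
tcp_rot: [0.997, 0.078, -0.011, 0.001]
ft_force: [0.0, 0.2, 0.2]
opening: 0.773
time_s: 59.4
tool_pos: [502.3, -294.2, 221.6]
tcp_rot: [0.997, 0.079, -0.005, -0.001]
ft_force: [0.3, -0.1, 0.8]
opening: 0.997
time_s: 59.6
tool_pos: [502.5, -294.3, 222.0]
tcp_rot: [0.997, 0.078, -0.004, -0.0]
ft_force: [0.3, 0.4, -0.0]
opening: 0.998
1430 [ 529.4 -287.9   90.3] [ 502.49465662 -294.30758065  221.95377427]
disc [314. 203.] 223 [591.9   4.4  12.9] [ 85. 132.]
dknob 0 
domeknob top 106 [630.    9.8 135.8] tilt?
jar [163.1 265. ]
vial [157.9 367.2]
dish [333.8 182. ]
spoon [313.6 432.5]
```

View pics/w29.png

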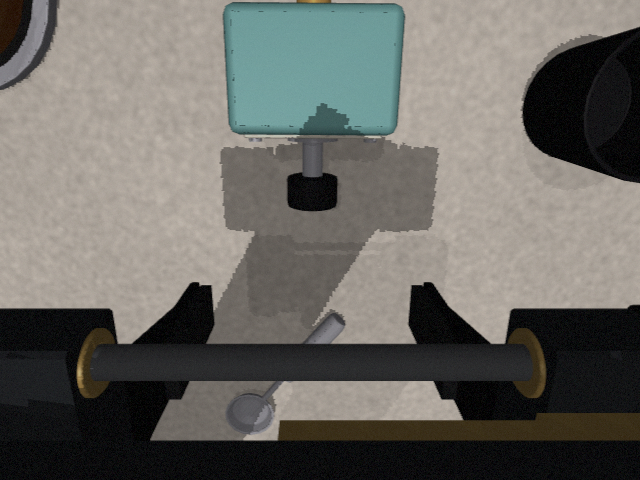

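View pics/sc4.png

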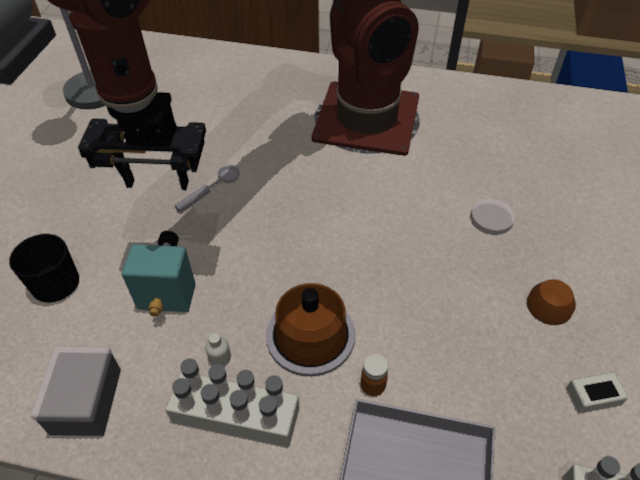

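View pics/top5.png

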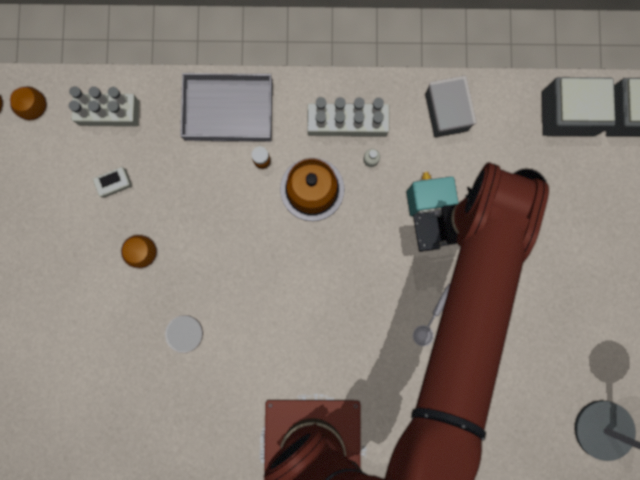

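Knob head reads (529,−288), the same as its initial home reading. The dome is still centred and the bystanders haven't moved. Handing in.

```bash
python3 -c "
from plant import r
print(r.job_done())"
```

```text
the job is handed in; nothing more can be done
None
```

I carried out the whole sequence and handed the job in at about 60 s of robot time. The interface gives no verdict.

- **Vent knob out:** I pulled it about 30 mm to its detent while the plate was still empty.
- **Stack:** All five discs were there, two wide and three narrow. I stacked them wide first, and the top face measured about 82 mm above the bench, as expected.
- **Dome:** I set it over the stack with the knob still out.
- **Vent knob home:** I pushed it in last, then withdrew the arm clear of everything.

**Last checks:**
- The knob head reads (529, −288), the same as its reading when home at the start.
- The dome's knob is at (630–631, 10), against a plate centre of (630, 8.5), and its top is at the expected height.
- The disc centres measured 1–3 mm from the plate centre before the dome went on.
- The jar, vial, dish and spoon show at their starting positions, within a few pixels.

**What disagreed or could not be checked:**
- Wrist-camera depth put the discs and dome 1–3 mm to the left of where I had placed them. That is well inside the tolerance.
- I could not measure the stack again once the dome covered it.
- I saw no knocks and no grip slips.

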